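Unload the label clamp

TASK

The labels on the cookie packs in the bench clamp have set: swing the clamp's locking handle fully open before moving the jaw, slide the jaw fully open, and only then lift out every pack and stand it upright in the wooden tray. When the clamp is empty, push the jaw fully closed and swing the handle back to fully locked, without disturbing the other things on the table.

Things in the scene. Friction and masses are not known exactly. Their poses are not given: they have to be found in the camera images.
- press: bench clamp, fixed. Origin on the table; x from jaw to fence (away from the robot), y along the row of packs, z up. Bed 215 x 425 mm, top at z 12; low wooden fence: inner face x +85, top z 40; jaw plate 350 mm long, top z 75. Packs stand on the bed against the fence, centred near x +46, y -114, 0, +114 (a place may be empty). All mm
- jaw (a joint): slide of the jaw, m: 0 = fully closed (its face at press x = +8 mm, almost touching the packs), 0.060 = fully open at its stop, 60 mm towards press -x. It stays where it is left; sliding takes about 2 N
- jaw_knob (a point): middle of the upright round black knob on the jaw, 24 mm diameter, 43 mm tall (22 mm of it above and below this point); it stands 45 mm in front of the middle of the jaw and moves with it; grasp from above
- latch (a joint): quarter-turn locking handle of the clamp, rad: 0 = locked (arm points across the slide, to press -y), 1.571 = open (arm points along the slide, to press -x, towards the robot). Opens clockwise seen from above, stops at both ends, stays where it is left; turning takes about 1.5 N at the knob
- latch_knob (a point): middle of the upright round black knob at the end of the locking handle, 24 mm diameter, 43 mm tall, 85 mm from the pivot; it may turn freely between the fingers as it is led round; grasp from above
- latch_pivot (a point): point on the locking handle's vertical axis, at about the height of its knob; fixed to the press at press x = -10, y = -205 mm
- tray: loose shallow square wooden tray on the table, 256 x 256 mm, rim 28 mm high, walls and floor 8 mm thick (inside 240 x 240 mm); origin under its centre, z up, x and y along its sides
- pack_a_center (a point): bagged cookie pack, about 67 mm deep (its x axis) x 101 mm wide (its y axis) x 82 mm tall (a thin tie sticks up to 100 mm); stands upright with z up; the point is on its middle line 40 mm above its underside; about 0.18 kg; grasp across the 67 mm depth. None if absent
- pack_b_center (a point): bagged cookie pack, about 67 mm deep (its x axis) x 101 mm wide (its y axis) x 82 mm tall (a thin tie sticks up to 100 mm); stands upright with z up; the point is on its middle line 40 mm above its underside; about 0.18 kg; grasp across the 67 mm depth. None if absent
- pack_c_center (a point): bagged cookie pack, about 67 mm deep (its x axis) x 101 mm wide (its y axis) x 82 mm tall (a thin tie sticks up to 100 mm); stands upright with z up; the point is on its middle line 40 mm above its underside; about 0.18 kg; grasp across the 67 mm depth. None if absent
- bell: reception bell, 74 mm diameter, 57 mm high, bystander; origin under its centre
- tape: roll of tape lying flat, 98 mm diameter, 25 mm high, bystander; origin under its centre

How it is judged:
By the outcome, as a careful person would: the job done as asked, in the order asked, and still so for the second after the job is handed in, with the robot touching nothing.
Of pack_a, pack_b, pack_c only 2 to 3 are there at a start; the rules pass over those that are not, and their reading is None.
At some moment in a run one of tray may be knocked a few centimetres aside while the robot is not near it.
Once in a run the grip may slacken for a moment while it holds something.
It also fails if it takes over 210 s, if anything falls off the work surface, if the arm or the gripper's body presses on something with over 40 N, if the wrist force passes 120 N, or if a joint passes its speed limit or range.

ROBOT

A 6-joint arm with a two-finger parallel gripper is mounted at the origin on a cart in front of the work surface, level with it; the furniture and walls round the work are solid. World frame = base frame: x ahead of the robot, y to its left, z up, the work surface at z = 0. Lengths are in mm, angles in rad, forces in N, time in s.
With the tool pointing down it reaches from about 375 to 900 mm from the base axis. Payload 3.1 kg.
Tool frame: the origin (TCP) lies at the very end of the fingers, on their centre line; the grasp point (between the pads) lies 19 mm behind it; z points along the fingers, y is the direction in which the jaws open and shut (so a half turn about z gives the same grasp; the last joint's range is limited). The gripper opens to 87 mm and grips with 3 to 60 N. Pads are 19 mm wide; open, the fingers measure 117 mm over their backs; the gripper's body (75 mm by 190 mm) begins 51 mm behind the grasp point.
Start: joints at [0.984, 0.527, 1.433, -0, 1.181, -0.178], TCP at [248.401, 573.492, 222.548] pointing down, gripper open.
Joint ranges: [-3.08, 3.08], [-0.75, 2.2], [0.22, 2.44], [-1.43, 4.57], [0, 2.65], [-2.85, 2.85]. Speed limits (rad/s): [2.79, 2.79, 3.14, 3.14, 3.14, 3.14].

INTERFACE

Orientations are given as a rotation vector (axis times angle).
In Python, from plant import monitor, imaging, manip, masks_of gives the robot as it stands.
- The arm moves only by the shell command python3 -m inch 'ROWS'. ROWS is JSON, a list of rows, each a list of 7 numbers: the finger opening in mm, from 0 to 87, then the shift along the tool's x, y, z in units of 60 cm (1.0 is 60 cm), then the turn, a rotation vector about the tool's x, y, z in units of 360 degrees (1.0 is 360 degrees). A call has 1 to 12 rows; each row is the pose to reach, as a shift and turn from the pose commanded when the call began, along the tool's axes at that moment, turning the shorter way round; what a row does not reach only later rows make up. A row lasts 1/8 s, in which the tool goes at most 62.5 mm and 10.7 degrees, less where a joint would pass 70% of its speed; a pose out of reach is approached as far as the arm can. A call with a number of a shift or a turn outside -1 to 1 is refused whole. A call with a gripper value outside its range is refused whole. The fingers move at their own pace and stop on an object; the grip force is fixed at half the most. Time passes only in rows, so rows that repeat a pose let the fingers close. It gives the time, the measured TCP pose, the force and the opening at its end, in the units of the state.
- monitor.sense(): the state, without advancing time (a new reading comes with each control period).
- imaging.read_camera(name): name is "scene" or "top"; returns (picture, depth): 420x560x3 uint8, blue, green, red; 420x560 float32, mm along the optical axis (not along the pixel's ray), 0 where there is no reading.
- imaging.camera_model(name): a dict with "vfov" (degrees; the focal length in pixels is half the picture's height over the tangent of half this angle, whatever the lens; pixels are square), "cx", "cy" (the principal point, pixels), "pose" (4x4, takes a point from camera to world coordinates). Camera axes: x right, y up, looking along -z (the intrinsics and any distortion apply to the point x, -y, -z); pixel columns grow to the right and rows downward; lengths in mm; the calibration is good to about 2 mm. A picture is of the moment at which its call begins. camera_model takes no time and is no camera call.
- manip.finish_job(): hands the job in, once; it reports no verdict.
Trained networks look in the newest picture that a camera, given by its name, has taken for a name from the list of things; names that differ only in an ending like _2 or _b are one class to them, and where a whole thing is asked for, a point or a joint stands for the part that bears it (a point fixed in the world has none). Each returns a list of dicts, best first, with "conf" (0 to 1); they miss things now and then, are a little off and sometimes report something else, mostly with a low value. They report only what shows in the picture. A call takes as long as a camera call.
- masks_of(target, camera): "region" (420x560 bool, what is visible of it) and "rect" ([left, top, right, bottom] in pixels, round what is visible of it).
The state is a dict: "clock": time; "q": joint angles; "dq": joint speeds; "tau": joint torques, N m; "ee_pos": TCP position; "tcp_rot": TCP orientation; "force": force on the tool from outside, world axes, zero at the start; "moment": the same for the moment, N m; "opening": finger opening in mm.
Only numpy, scipy, OpenCV 4.12 (cv2) and the standard library are available. Lean on these libraries where they do the work, as an engineer would, in place of code of your own. Each camera call takes 0.05 s, during which the arm holds its last target.

## Working session

There is one attempt and no reset: what is moved stays moved. The work goes in short steps, Python scripts to look and compute and a shell command to move; the robot and the scene stay as the last step left them, time stands still between calls to the robot, and variables do not carry over. Pictures are saved under pics/ and viewed, and the job is handed in when it is done.

```bash
ls; mkdir -p pics; cat > h.py <<'E'
import numpy as np, cv2
from plant import monitor, imaging, manip, masks_of
from scipy.spatial.transform import Rotation as R
def snap(cam,name):
    im,d=imaging.read_camera(cam); cv2.imwrite(f'pics/{name}.png',im); return im,d
def cloud(cam,d):
    m=imaging.camera_model(cam); h,w=d.shape
    f=h/2/np.tan(np.radians(m['vfov'])/2)
    v,u=np.mgrid[0:h,0:w].astype(float)
    x=(u-m['cx'])/f; y=(v-m['cy'])/f
    k=m.get('dist',m.get('distortion'))
    if k is not None:
        K=np.array([[f,0,m['cx']],[0,f,m['cy']],[0,0,1]])
        p=cv2.undistortPoints(np.stack([u.ravel(),v.ravel()],1)[:,None],K,np.array(k,float)).reshape(h,w,2); x,y=p[...,0],p[...,1]
    P=np.stack([x*d,-y*d,-d,np.ones_like(d)],-1)@np.array(m['pose']).T
    P=P[...,:3]; P[d<=0]=np.nan; return P
E
python3 - <<'E'
from h import *
s=monitor.sense()
print({k:np.round(v,3) for k,v in s.items()})
for c in ('scene','top'):
    print(imaging.camera_model(c))
    snap(c,c+'0')
E
```

```text
pics
{'clock': np.float64(0.0), 'q': array([ 0.984,  0.528,  1.434,  0.   ,  1.181, -0.179]), 'dq': array([-0.   ,  0.   ,  0.001, -0.   , -0.   , -0.001]), 'tau': array([-1.0000e-03, -4.4004e+01, -1.7659e+01,  6.3000e-02,  5.8000e-02,
       -0.0000e+00]), 'ee_pos': array([247.986, 572.881, 221.571]), 'tcp_rot': array([-6.370e-01, -3.075e+00,  3.000e-03]), 'force': array([0.342, 0.233, 0.936]), 'moment': array([0.001, 0.008, 0.044]), 'opening': np.float64(87.214)}
{'vfov': 53.37485140101738, 'cx': 281.15272672560485, 'cy': 208.02505526622795, 'pose': array([[ 7.62948453e-01,  5.00337289e-01, -4.09355903e-01,
         2.13278611e+02],
       [-6.46458254e-01,  5.91647276e-01, -4.81710729e-01,
        -4.50944829e+02],
       [ 1.17646449e-03,  6.32151958e-01,  7.74843544e-01,
         8.24429857e+02],
       [ 0.00000000e+00,  0.00000000e+00,  0.00000000e+00,
         1.00000000e+00]])}
{'vfov': 53.91099473106004, 'cx': 281.12001260932374, 'cy': 203.38603881370113, 'pose': array([[-2.85019790e-02,  9.82337314e-01, -1.84935227e-01,
         4.14610757e+02],
       [-9.99168721e-01, -3.33925777e-02, -2.33838048e-02,
         2.09930742e+01],
       [-2.91462480e-02,  1.84115009e-01,  9.82472473e-01,
         1.08498503e+03],
       [ 0.00000000e+00,  0.00000000e+00,  0.00000000e+00,
         1.00000000e+00]])}
```

View pics/scene0.png

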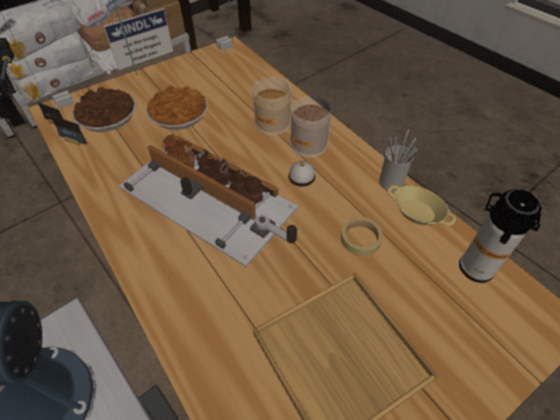

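View pics/top0.png

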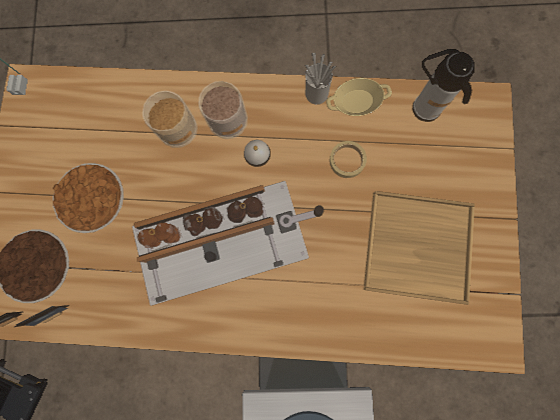

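```bash
python3 - <<'E'
from h import *
for c in ('top','scene'):
    im,d=imaging.read_camera(c); P=cloud(c,d)
    np.savez(f'/tmp/{c}0.npz',P=P,im=im)
    for t in ('press','jaw_knob','latch_knob','tray','pack_a_center','bell','tape'):
        for r in masks_of(t,c):
            if r['conf']<.3: continue
            p=P[r['region']]; p=p[~np.isnan(p[:,0])]
            print(c,t,round(r['conf'],2),np.round(r['rect']),np.round(np.median(p,0)),'lo',np.round(np.percentile(p,2,axis=0)),'hi',np.round(np.percentile(p,98,axis=0)))
E
```

```text
top press 0.68 [132. 180. 322. 304.] [504. 196.  14.] lo [390.  -7.   8.] hi [651. 409.  77.]
top jaw_knob 0.86 [139. 218. 274. 268.] [512. 225.  69.] lo [464.  74.  13.] hi [566. 392.  86.]
top jaw_knob 0.71 [135. 224. 183. 248.] [535. 350.  78.] lo [510. 312.  13.] hi [562. 397.  95.]
top latch_knob 0.57 [280. 206. 323. 226.] [575.  -4.  43.] lo [552. -56.  36.] hi [595.  47.  83.]
top tray 0.58 [367. 191. 473. 304.] [ 490. -308.   10.] lo [ 365. -433.    5.] hi [ 621. -175.   30.]
top pack_a_center 0.89 [227. 193. 265. 227.] [592. 140.  77.] lo [566.  96.  12.] hi [629. 178.  91.]
top pack_a_center 0.69 [138. 223. 184. 250.] [535. 348.  77.] lo [509. 312.  12.] hi [564. 398.  94.]
top bell 0.9 [243. 142. 268. 172.] [751. 106.  36.] lo [726.  75.   3.] hi [785. 139.  54.]
top bell 0.59 [135. 218. 276. 271.] [512. 226.  71.] lo [464.  74.  27.] hi [564. 393.  86.]
top tape 0.59 [329. 138. 368. 180.] [ 729. -137.   24.] lo [ 683. -182.   -0.] hi [775. -89.  29.]
scene press 0.88 [117. 140. 298. 266.] [500. 155.  12.] lo [390. -29.   5.] hi [655. 390.  76.]
scene jaw_knob 0.59 [147. 147. 256. 226.] [520. 215.  52.] lo [469.  68.  12.] hi [570. 392.  83.]
scene latch_knob 0.71 [259. 218. 300. 243.] [576.  -9.  41.] lo [553. -59.  -1.] hi [605.  47.  80.]
scene tray 0.95 [254. 276. 436. 419.] [ 497. -306.    8.] lo [ 373. -433.    5.] hi [ 622. -175.   28.]
scene tray 0.45 [150. 146. 256. 228.] [520. 215.  52.] lo [469.  68.  15.] hi [568. 391.  83.]
scene pack_a_center 0.69 [228. 173. 265. 204.] [594. 127.  71.] lo [575.  95.  27.] hi [624. 175.  95.]
scene bell 0.58 [290. 161. 316. 188.] [749.  94.  30.] lo [728.  73.  -1.] hi [786. 131.  51.]
scene tape 0.64 [340. 220. 382. 256.] [ 723. -137.   21.] lo [ 684. -182.   -2.] hi [777. -93.  26.]
```

```bash
python3 - <<'E'
from h import *
for c in ('top','scene'):
    z=np.load(f'/tmp/{c}0.npz');P=z['P']
    X,Y,Z=P[...,0],P[...,1],P[...,2]
    for n,m in {'bed':(Z>8)&(Z<17)&(X>370)&(X<690)&(Y>-45)&(Y<450),'jawtop':(Z>68)&(Z<80)&(X>440)&(X<590)&(Y>50)&(Y<420)}.items():
        # keep biggest component
        k,l,st,_=cv2.connectedComponentsWithStats(cv2.morphologyEx(m.astype(np.uint8),cv2.MORPH_CLOSE,np.ones((5,5))))
        i=1+np.argmax(st[1:,4]); mm=m&(l==i)
        print(c,n,mm.sum(),cv2.minAreaRect(P[mm][:,:2].astype(np.float32)))
    m=(X>340)&(X<660)&(Y<-150)&(Y>-460)&(Z>20)&(Z<36)
    print(c,'trayrim',m.sum(),cv2.minAreaRect(P[m][:,:2].astype(np.float32)))
    m=(X>480)&(X<640)&(Y<30)&(Y>-90)&(Z>65)&(Z<100)
    print('latchknob top',m.sum(),np.round(P[m].mean(0)),np.round(P[m].min(0)),np.round(P[m].max(0)))
im=np.load('/tmp/top0.npz')['im'][170:310,120:340]
cv2.imwrite('pics/topcrop.png',cv2.resize(im,None,fx=3.6,fy=3.6,interpolation=cv2.INTER_CUBIC))
im=np.load('/tmp/scene0.npz')['im'][120:270,110:310]
cv2.imwrite('pics/scenecrop.png',cv2.resize(im,None,fx=3.9,fy=3.9,interpolation=cv2.INTER_CUBIC))
E
```

```text
top bed 7625 ((520.6370849609375, 211.36798095703125), (214.65139770507812, 425.2391357421875), 15.069395065307617)
top jawtop 1036 ((553.04638671875, 243.14483642578125), (77.42308044433594, 348.8750915527344), 14.693598747253418)
top trayrim 1434 ((493.0929870605469, -303.81768798828125), (257.1417541503906, 256.7012939453125), 80.3860855102539)
latchknob top 79 [584. -48.  79.] [574. -58.  66.] [597. -36.  85.]
scene bed 5704 ((522.6293334960938, 211.24229431152344), (215.98141479492188, 425.7584533691406), 14.750014305114746)
scene jawtop 824 ((553.421142578125, 242.2838134765625), (75.38807678222656, 346.61956787109375), 14.85002613067627)
scene trayrim 1985 ((493.9223327636719, -302.8353271484375), (256.1628112792969, 256.73870849609375), 80.28021240234375)
latchknob top 104 [585. -50.  77.] [575. -60.  66.] [598. -35.  83.]
```

View pics/topcrop.png

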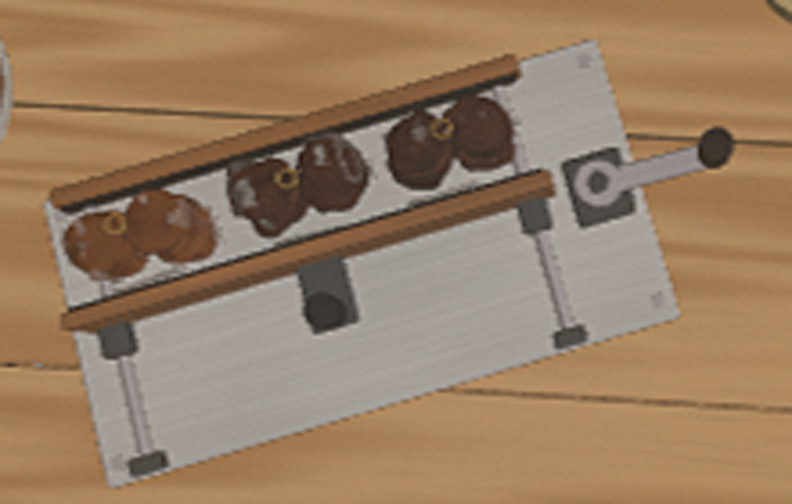

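View pics/scenecrop.png

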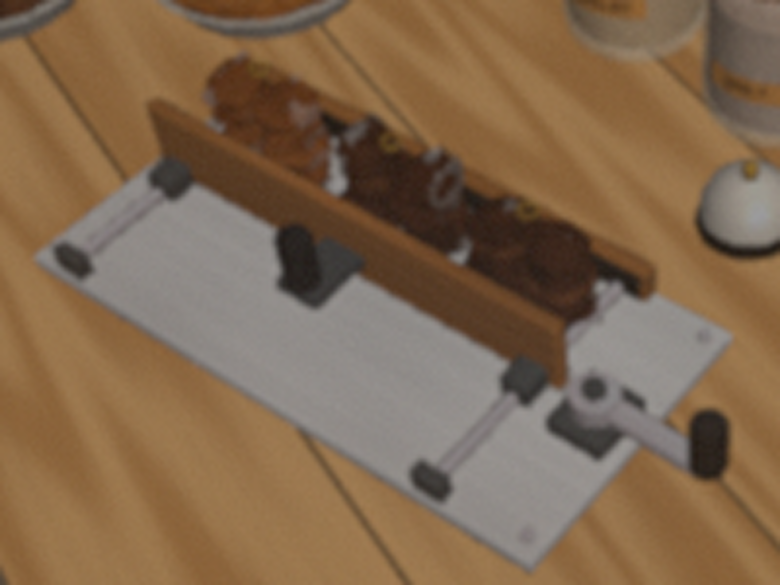

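```bash
python3 - <<'E'
from h import *
a=np.radians(14.9);B=np.array([521.6,211.3]);Rm=np.array([[np.cos(a),-np.sin(a)],[np.sin(a),np.cos(a)]])
for c in ('top','scene'):
    P=np.load(f'/tmp/{c}0.npz')['P']
    L=P.copy(); L[...,:2]=(P[...,:2]-B)@Rm
    def box(n,x0,x1,y0,y1,z0,z1):
        m=(L[...,0]>x0)&(L[...,0]<x1)&(L[...,1]>y0)&(L[...,1]<y1)&(L[...,2]>z0)&(L[...,2]<z1)
        q=L[m]; print(c,n,m.sum(),'med',np.round(np.median(q,0),1),'lo',np.round(np.percentile(q,1,axis=0),1),'hi',np.round(np.percentile(q,99,axis=0),1))
    box('jawtop',-30,14,-230,230,71,80)
    box('jawknob',-75,-30,-30,60,60,100)
    box('fence',80,120,-240,240,34,46)
    box('latchknob',-60,60,-330,-230,60,100)
    box('pivot',-60,60,-225,-165,40,70)
    box('packs',12,85,-240,240,60,110)
for nm,uv in {'pivot':(286.7,220.5)}.items():
    P=np.load('/tmp/top0.npz')['P'];p=P[int(uv[1]),int(uv[0])];print(nm,p,(p[:2]-B)@Rm)
E
```

```text
top jawtop 685 med [ 6.5 23.  74.8] lo [   0.5 -147.9   71.3] hi [ 13.6 193.4  79. ]
top jawknob 84 med [-39.4  20.9  84.9] lo [-48.3  10.6  62.9] hi [-30.1  34.   90.1]
top fence 863 med [97.6 21.6 39.3] lo [  89.7 -148.1   34.6] hi [106.6 192.4  44.1]
top latchknob 84 med [  -6.2 -266.1   79.7] lo [ -16.4 -277.1   62.3] hi [   5.8 -255.6   84.3]
top pivot 170 med [  -3.6 -186.2   43.5] lo [ -17.6 -223.4   40.2] hi [  12.1 -166.9   52.3]
top packs 1907 med [50.4 25.3 79.5] lo [  12.4 -130.8   61.2] hi [ 76.7 176.5  98.6]
scene jawtop 480 med [ 7.3  0.8 73.8] lo [   1.6 -148.6   71.1] hi [ 13.8 189.8  76.8]
scene jawknob 102 med [-40.2  17.4  80.8] lo [-47.2   9.9  60.9] hi [-30.6  31.1  87.4]
scene fence 283 med [101.  -19.9  38.8] lo [  91.1 -151.5   34.2] hi [108.6 181.8  42.4]
scene latchknob 118 med [  -7.6 -269.2   77.9] lo [ -15.6 -278.6   61.3] hi [   6.5 -256.6   82.2]
scene pivot 137 med [  -2.4 -187.5   42.5] lo [ -17.5 -223.8   40. ] hi [  14.2 -167.4   50.4]
scene packs 1578 med [49.7  6.8 77. ] lo [  12.3 -132.8   60.6] hi [ 76.5 173.4  96.7]
pivot [566.51201128  34.52038525  48.17263577] [  -2.05394274 -182.38394191]
```

```bash
cat >> h.py <<'E'
A=np.radians(14.9);O=np.array([520.65,234.3])
RP=np.array([[np.cos(A),-np.sin(A)],[np.sin(A),np.cos(A)]])
def pw(x,y): return O+RP@np.array([x,y],float)
def down(yawy):  # tool z down, tool y at world heading yawy (deg)
    t=np.radians(yawy); y=np.array([np.cos(t),np.sin(t),0]); z=np.array([0,0,-1.]); x=np.cross(y,z)
    return R.from_matrix(np.stack([x,y,z],1))
def plan(wps):
    "wps: list of (x,y,z,yawy or None)"
    s=monitor.sense(); p0=np.array(s['ee_pos']); R0=R.from_rotvec(s['tcp_rot'])
    y=R0.as_matrix()[:,1]; h=np.degrees(np.arctan2(y[1],y[0]))
    print('now',np.round(p0,1),'yawy',round(h,1),'q',np.round(s['q'],2),'open',round(float(s['opening']),1),'t',s['clock'])
    for x,yy,z,w in wps:
        d=R0.inv().apply(np.array([x,yy,z])-p0)/600
        if w is None: r=np.zeros(3)
        else:
            w2=(w-h+90)%180-90+h   # half-turn equivalence
            r=(R0.inv()*down(w2)).as_rotvec()/(2*np.pi)
        print('[%.4f,%.4f,%.4f, %.4f,%.4f,%.4f]'%(*d,*r), ' |turn|deg',round(np.linalg.norm(r)*360,1))
E
python3 - <<'E'
from h import *
lk=pw(-10,-290);print(lk,pw(-95,-205),pw(-45,0))
plan([(lk[0],lk[1],180,14.9+90),(lk[0],lk[1],56,14.9+90)])
E
```

```text
[585.55474922 -48.52039093] [481.55649506  11.76528839] [477.16307643 222.72902431]
now [248.4 573.5 222.6] yawy 66.6 q [ 0.98  0.53  1.43  0.    1.18 -0.18] open 87.3 t 0.9
[-0.9277,-0.7279,0.0709, -0.0000,-0.0000,-0.1065]  |turn|deg 38.3
[-0.9277,-0.7279,0.2776, -0.0000,-0.0000,-0.1065]  |turn|deg 38.3
```

```bash
python3 -m inch '[[60,-0.08,-0.06,0.005,0,0,-0.01],[50,-0.16,-0.125,0.01,0,0,-0.02],[50,-0.24,-0.19,0.02,0,0,-0.03],[50,-0.32,-0.25,0.03,0,0,-0.04],[50,-0.40,-0.315,0.04,0,0,-0.05],[50,-0.48,-0.38,0.05,0,0,-0.06],[50,-0.56,-0.44,0.06,0,0,-0.07],[50,-0.64,-0.5,0.07,0,0,-0.08],[50,-0.72,-0.565,0.07,0,0,-0.09],[50,-0.80,-0.63,0.07,0,0,-0.1],[50,-0.87,-0.685,0.07,0,0,-0.1065],[50,-0.9277,-0.7279,0.0709,0,0,-0.1065]]'
python3 - <<'E'
from h import *
lk=pw(-10,-290)
snap('top','t1')
plan([(lk[0],lk[1],130,14.9+90),(lk[0],lk[1],56,14.9+90)])
E
```

```text
clock: 2.4
ee_pos: [586.7, -51.0, 180.2]
tcp_rot: [-0.406, 3.114, -0.001]
force: [0.7, 0.3, -0.1]
opening: 49.6
now [590.7 -56.1 180.5] yawy 104.7 q [-0.28  0.53  1.56 -0.    1.04 -2.11] open 50.2 t 2.45
[0.0055,0.0149,0.0840, -0.0011,0.0008,-0.0005]  |turn|deg 0.5
[0.0061,0.0158,0.2073, -0.0011,0.0008,-0.0005]  |turn|deg 0.5
```

View pics/t1.png

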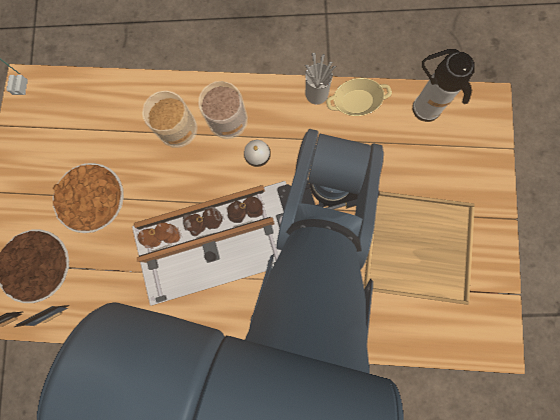

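```bash
python3 -m inch '[[50,0,0,0,0,0,0],[50,0,0,0,0,0,0],[50,0,0,0,0,0,0],[50,0,0,0,0,0,0]]'
python3 - <<'E'
from h import *
lk=pw(-10,-290)
plan([(lk[0],lk[1],130,14.9+90),(lk[0],lk[1],56,14.9+90)])
E
```

```text
clock: 2.95
ee_pos: [585.2, -47.5, 180.2]
tcp_rot: [0.41, -3.115, -0.0]
force: [-0.0, -0.2, 0.1]
opening: 49.7
now [585.2 -47.5 180.2] yawy 105.0 q [-0.27  0.53  1.57  0.    1.04 -2.1 ] open 49.7 t 2.95
[-0.0002,-0.0019,0.0836, 0.0000,-0.0000,0.0003]  |turn|deg 0.1
[-0.0002,-0.0019,0.2069, 0.0000,-0.0000,0.0003]  |turn|deg 0.1
```

```bash
python3 -m inch '[[50,0,-0.0015,0.05,0,0,0],[50,0,-0.0015,0.1,0,0,0],[50,0,-0.0015,0.14,0,0,0],[50,0,-0.0015,0.17,0,0,0],[50,0,-0.0015,0.19,0,0,0],[50,0,-0.0015,0.205,0,0,0],[50,0,-0.0015,0.205,0,0,0],[50,0,-0.0015,0.205,0,0,0]]'
python3 -m inch '[[10,0,0,0,0,0,0],[10,0,0,0,0,0,0],[10,0,0,0,0,0,0],[10,0,0,0,0,0,0],[10,0,0,0,0,0,0],[10,0,0,0,0,0,0]]'
python3 - <<'E'
from h import *
snap('scene','s2')
pv=pw(-10,-205);s=monitor.sense();p=s['ee_pos']
wp=[]
for k in range(1,13):
    t=np.radians(-90*k/11-0) if k<12 else np.radians(-93)
    # arm dir: -y press rotated clockwise by k
    d=np.array([0,-85.]);c,sn=np.cos(t),np.sin(t)
    q=RP@np.array([c*d[0]-sn*d[1],sn*d[0]+c*d[1]])+pv
    wp.append((q[0],q[1],p[2],None))
plan(wp)
E
```

```text
clock: 3.95
ee_pos: [586.3, -49.5, 57.6]
tcp_rot: [-0.408, 3.114, -0.001]
force: [-0.7, 0.0, 0.6]
opening: 50.0
clock: 4.7
ee_pos: [584.5, -46.6, 57.2]
tcp_rot: [0.405, -3.113, -0.007]
force: [-0.3, 7.7, 2.9]
opening: 23.3
now [584.5 -46.6  57.2] yawy 104.8 q [-0.27  0.71  1.65  0.    0.78 -2.11] open 23.0 t 4.75
[0.0193,-0.0021,0.0000, 0.0000,0.0000,0.0000]  |turn|deg 0.0
[0.0390,0.0022,0.0001, 0.0000,0.0000,0.0000]  |turn|deg 0.0
[0.0580,0.0092,0.0001, 0.0000,0.0000,0.0000]  |turn|deg 0.0
[0.0757,0.0189,0.0002, 0.0000,0.0000,0.0000]  |turn|deg 0.0
[0.0919,0.0310,0.0003, 0.0000,0.0000,0.0000]  |turn|deg 0.0
[0.1062,0.0452,0.0004, 0.0000,0.0000,0.0000]  |turn|deg 0.0
[0.1183,0.0614,0.0005, 0.0000,0.0000,0.0000]  |turn|deg 0.0
[0.1280,0.0791,0.0006, 0.0000,0.0000,0.0000]  |turn|deg 0.0
[0.1351,0.0981,0.0007, 0.0000,0.0000,0.0000]  |turn|deg 0.0
[0.1395,0.1178,0.0008, 0.0000,0.0000,0.0000]  |turn|deg 0.0
[0.1409,0.1380,0.0009, 0.0000,0.0000,0.0000]  |turn|deg 0.0
[0.1407,0.1454,0.0009, 0.0000,0.0000,0.0000]  |turn|deg 0.0
```

View pics/s2.png

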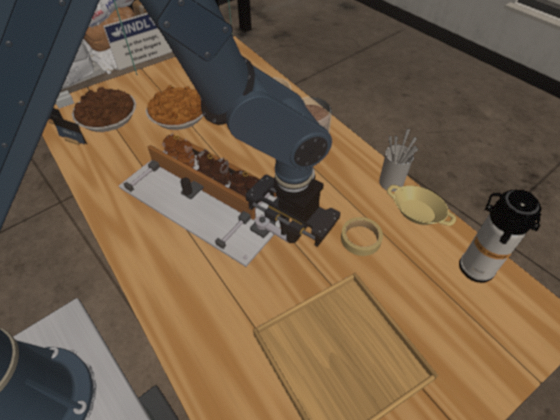

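```bash
python3 -m inch '[[10,0.0202,0.001,0,0,0,0],[10,0.0399,0.005,0,0,0,0],[10,0.0588,0.012,0,0,0,0],[10,0.0766,0.0217,0,0,0,0],[10,0.0928,0.0338,0,0,0,0],[10,0.1071,0.048,0,0,0,0],[10,0.1192,0.064,0,0,0,0],[10,0.1289,0.082,0,0,0,0],[10,0.1359,0.101,0,0,0,0],[10,0.1403,0.1205,0,0,0,0],[10,0.1415,0.141,0,0,0,0],[10,0.1412,0.147,0,0,0,0]]'
python3 -m inch '[[10,0,0,0,0,0,0],[10,0,0,0,0,0,0],[10,0,0,0,0,0,0]]'
python3 - <<'E'
from h import *
print(pw(-95,-205));s=monitor.sense();print(s['ee_pos'],s['force'],s['opening'])
snap('scene','s3')
E
```

```text
clock: 6.25
ee_pos: [467.7, 11.3, 56.5]
tcp_rot: [0.418, -3.085, 0.001]
force: [-23.3, -35.7, 12.4]
opening: 11.7
clock: 6.62
ee_pos: [467.7, 11.1, 56.5]
tcp_rot: [0.414, -3.086, -0.001]
force: [-22.6, -24.6, 14.2]
opening: 11.7
[481.55649506  11.76528839]
[467.71331248  11.10592826  56.47951889] [-22.6382732  -24.62798846  14.21300642] 11.678220525578292
```

View pics/s3.png

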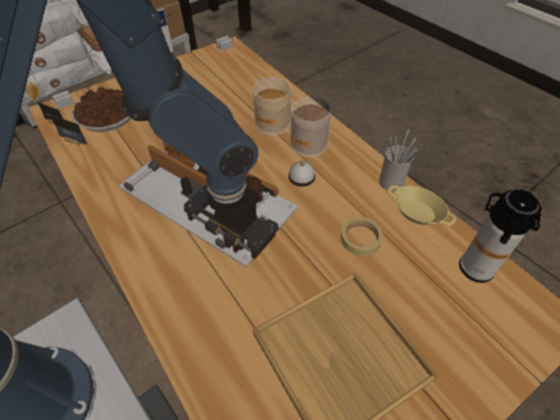

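```bash
python3 -m inch '[[50,0,0,0,0,0,0],[50,0,0,0,0,0,0],[50,0,0,0,0,0,0],[50,0,0,0,0,0,0]]'
python3 -m inch '[[50,0,0,-0.05,0,0,0],[50,0,0,-0.1,0,0,0],[50,0.0,0,-0.2,0,0,0],[50,0.0,-0.1,-0.2,0,0,0],[50,0.0,-0.2,-0.2,0,0,0],[50,0.0,-0.3,-0.2,0,0,0],[50,0.0,-0.4,-0.2,0,0,0],[50,0,-0.4,-0.2,0,0,0],[50,0.0,-0.4,-0.2,0,0,0]]'
python3 - <<'E'
from h import *
snap('scene','s4');im,d=snap('top','t4');P=cloud('top',d)
L=P.copy(); L[...,:2]=(P[...,:2]-O)@RP
m=(L[...,0]>-130)&(L[...,0]<20)&(L[...,1]>-310)&(L[...,1]<-190)&(L[...,2]>60)&(L[...,2]<95)
print(m.sum(),np.median(L[m],0),np.median(P[m],0))
E
```

```text
clock: 7.18
ee_pos: [482.3, 13.8, 57.3]
tcp_rot: [-0.407, 3.113, -0.001]
force: [0.5, -0.1, -0.1]
opening: 43.6
clock: 8.3
ee_pos: [542.8, -217.5, 176.8]
tcp_rot: [0.407, -3.115, -0.001]
force: [-0.2, -0.3, -0.8]
opening: 50.0
78 [ -92.2177904  -204.28936927   80.34907729] [483.21554527  12.60019385  80.34907729]
```

View pics/s4.png

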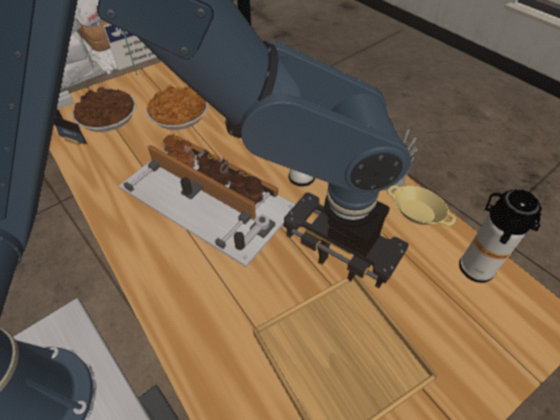

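View pics/t4.png

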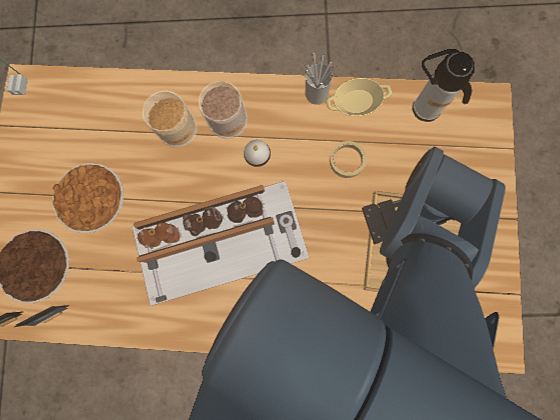

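```bash
python3 - <<'E'
from h import *
a=pw(-95,-247);b=pw(-95,-226)
plan([(*a,170,104.9),(*a,57,104.9),(*b,57,104.9)])
E
```

```text
now [ 542.5 -216.2  176.9] yawy 105.0 q [-0.57  0.53  1.58  0.    1.03 -2.4 ] open 50.0 t 8.4
[-0.0000,0.3234,0.0118, 0.0002,-0.0001,0.0003]  |turn|deg 0.1
[-0.0002,0.3231,0.2001, 0.0002,-0.0001,0.0003]  |turn|deg 0.1
[-0.0002,0.3581,0.2002, 0.0002,-0.0001,0.0003]  |turn|deg 0.1
```

```bash
python3 -m inch '[[0,0,0.1,0.01,0,0,0],[0,0,0.2,0.01,0,0,0],[0,0,0.28,0.01,0,0,0],[0,0,0.323,0.02,0,0,0],[0,0,0.323,0.08,0,0,0],[0,0,0.323,0.15,0,0,0],[0,0,0.323,0.2,0,0,0],[0,0,0.323,0.2,0,0,0],[0,0,0.335,0.2,0,0,0],[0,0,0.347,0.2,0,0,0],[0,0,0.357,0.2,0,0,0],[0,0,0.357,0.2,0,0,0]]'
python3 -m inch '[[0,0,0,0,0,0,0],[0,0,0,0,0,0,0]]'
python3 - <<'E'
from h import *
s=monitor.sense();print((s['ee_pos'][:2]-O)@RP,(s['force'][:2])@RP)
E
```

```text
clock: 9.9
ee_pos: [487.8, -10.3, 57.6]
tcp_rot: [-0.409, 3.114, -0.0]
force: [-0.2, -0.5, -0.4]
opening: 0.2
clock: 10.15
ee_pos: [488.0, -11.1, 57.1]
tcp_rot: [-0.407, 3.115, -0.0]
force: [0.2, -0.4, 0.3]
opening: 0.3
[ -94.61514508 -228.78817959] [ 0.08112352 -0.46050119]
```

```bash
python3 -m inch '[[0,0,0.006,0,0,0,0],[0,0,0.012,0,0,0,0],[0,0,0.012,0,0,0,0],[0,0,0.012,0,0,0,0]]'
python3 - <<'E'
from h import *
s=monitor.sense();print((s['ee_pos'][:2]-O)@RP,(s['force'][:2])@RP)
E
```

```text
clock: 10.65
ee_pos: [486.7, -6.1, 57.0]
tcp_rot: [-0.411, 3.114, -0.006]
force: [-1.6, -10.1, -0.4]
opening: 0.3
[ -94.59344737 -223.58845578] [-4.12024661 -9.38332733]
```

```bash
python3 -m inch '[[0,0,-0.03,0,0,0,0],[20,0,-0.04,-0.1,0,0,0],[45,0,-0.03,-0.2,0,0,0],[45,0,0.0,-0.2,0,0,0],[45,0,0.0,-0.2,0,0,0]]'
python3 - <<'E'
from h import *
a=pw(-45,-1)
plan([(*a,180,104.9),(*a,53,104.9)])
E
```

```text
clock: 11.28
ee_pos: [484.8, -3.1, 176.8]
tcp_rot: [0.41, -3.113, -0.001]
force: [-0.5, 0.5, -0.7]
opening: 32.4
now [484.8  -3.1 176.8] yawy 105.0 q [-0.24  0.41  1.83  0.    0.91 -2.07] open 32.4 t 11.275
[-0.0851,0.3652,-0.0050, 0.0002,-0.0002,0.0002]  |turn|deg 0.1
[-0.0853,0.3649,0.2066, 0.0002,-0.0002,0.0002]  |turn|deg 0.1
```

```bash
python3 -m inch '[[45,-0.03,0.08,0,0,0,0],[45,-0.06,0.17,0,0,0,0],[45,-0.085,0.26,0,0,0,0],[45,-0.085,0.34,0,0,0,0],[45,-0.085,0.365,0,0,0,0],[45,-0.085,0.365,0.03,0,0,0],[45,-0.085,0.365,0.08,0,0,0],[45,-0.085,0.365,0.14,0,0,0],[45,-0.085,0.365,0.18,0,0,0],[45,-0.085,0.365,0.206,0,0,0],[45,-0.085,0.365,0.206,0,0,0],[45,-0.085,0.365,0.206,0,0,0]]'
python3 -m inch '[[10,0,0,0,0,0,0],[10,0,0,0,0,0,0],[10,0,0,0,0,0,0],[10,0,0,0,0,0,0],[10,0,0,0,0,0,0],[10,0,0,0,0,0,0]]'
python3 - <<'E'
from h import *
s=monitor.sense();print((s['ee_pos'][:2]-O)@RP,(s['force'][:2])@RP)
E
```

```text
clock: 12.78
ee_pos: [479.4, 220.7, 53.8]
tcp_rot: [-0.407, 3.114, -0.0]
force: [0.2, -0.1, -0.1]
opening: 45.1
clock: 13.52
ee_pos: [478.2, 225.1, 54.1]
tcp_rot: [-0.403, 3.114, 0.01]
force: [-3.3, 17.1, -0.1]
opening: 23.0
[-43.36650204   2.03814469] [ 1.18049284 17.41383849]
```

```bash
python3 -m inch '[[10,0.01,0.005,0,0,0,0],[10,0.02,0.007,0,0,0,0],[10,0.035,0.007,0,0,0,0],[10,0.05,0.007,0,0,0,0],[10,0.065,0.007,0,0,0,0],[10,0.08,0.007,0,0,0,0],[10,0.092,0.007,0,0,0,0],[10,0.1,0.007,0,0,0,0],[10,0.105,0.007,0,0,0,0],[10,0.107,0.007,0,0,0,0],[10,0.107,0.007,0,0,0,0]]'
python3 - <<'E'
from h import *
s=monitor.sense();print((s['ee_pos'][:2]-O)@RP,(s['force'][:2])@RP,s['opening'])
im,d=snap('scene','s5');P=cloud('scene',d)
L=P.copy(); L[...,:2]=(P[...,:2]-O)@RP
m=(L[...,0]>-100)&(L[...,0]<20)&(abs(L[...,1])<170)&(L[...,2]>71)&(L[...,2]<80)
print(m.sum(),np.percentile(L[m],[5,50,95],axis=0))
E
```

```text
clock: 14.9
ee_pos: [420.2, 209.8, 54.1]
tcp_rot: [-0.404, 3.105, 0.004]
force: [6.7, 9.0, -1.1]
opening: 23.1
[-103.32654517    2.15453495] [8.76635829 6.96828431] 23.14450263018407
206 [[ -62.4189606  -163.65858432   71.51382878]
 [ -57.399558   -112.56259297   73.58552086]
 [ -51.83080029  -56.81225095   75.81338839]]
```

View pics/s5.png

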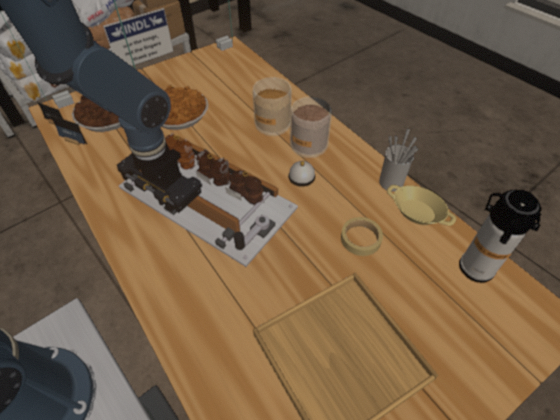

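```bash
python3 -m inch '[[45,0,0,0,0,0,0],[45,0,0,0,0,0,0],[60,0,0,0,0,0,0],[60,0,0,-0.07,0,0,0],[87,0,0,-0.15,0,0,0],[87,0,0,-0.22,0,0,0],[87,0,0,-0.25,0,0,0],[87,0,0,-0.25,0,0,0]]'
python3 - <<'E'
from h import *
plan([(500,-150,200,14.9)])
s=monitor.sense();print((s['ee_pos'][:2]-O)@RP)
E
```

```text
clock: 15.95
ee_pos: [416.0, 208.2, 204.4]
tcp_rot: [-0.408, 3.113, -0.0]
force: [-0.6, -0.5, -0.1]
opening: 85.4
now [416.  208.2 204.4] yawy 104.9 q [ 0.22  0.34  1.84 -0.    0.96 -1.61] open 85.4 t 15.95
[0.0184,-0.6129,0.0076, -0.0003,0.0003,-0.2499]  |turn|deg 90.0
[-107.85589392    1.68126073]
```

```bash
python3 -m inch '[[87,0,-0.05,0,0,0,0.025],[87,0,-0.11,0,0,0,0.05],[87,0,-0.17,0,0,0,0.075],[87,0,-0.23,0,0,0,0.1],[87,0,-0.30,0,0,0,0.125],[87,0.01,-0.37,0,0,0,0.15],[87,0.01,-0.44,0,0,0,0.175],[87,0.01,-0.5,0,0,0,0.2],[87,0.01,-0.56,0,0,0,0.225],[87,0.018,-0.6,0.0,0,0,0.245],[87,0.018,-0.612,0.0,0,0,0.25],[87,0.018,-0.612,0.0,0,0,0.25]]'
python3 - <<'E'
from h import *
for c in ('top','scene'):
    im,d=snap(c,c+'6');P=cloud(c,d);L=P.copy(); L[...,:2]=(P[...,:2]-O)@RP
    for y0 in (-114,0,114):
        for z0,z1 in ((25,60),(60,93),(90,115)):
            m=(L[...,0]>0)&(L[...,0]<84)&(abs(L[...,1]-y0)<57)&(L[...,2]>z0)&(L[...,2]<z1)
            if m.sum(): print(c,y0,z0,m.sum(),np.round(np.percentile(L[m],[2,50,98],axis=0),0).tolist())
    m=(L[...,0]>-150)&(L[...,0]<-40)&(abs(L[...,1])<180)&(L[...,2]>71)&(L[...,2]<79)
    print(np.round(np.percentile(L[m],[2,50,98],axis=0),1).tolist())
plan([])
E
```

```text
clock: 17.45
ee_pos: [499.1, -148.8, 202.3]
tcp_rot: [-1.912, -2.489, 0.0]
force: [-0.1, 0.0, -0.5]
opening: 87.3
top -114 25 208 [[6.0, -158.0, 25.0], [30.0, -118.0, 41.0], [78.0, -69.0, 58.0]]
top -114 60 507 [[30.0, -154.0, 64.0], [48.0, -115.0, 80.0], [69.0, -72.0, 88.0]]
top -114 90 21 [[45.0, -119.0, 91.0], [52.0, -109.0, 97.0], [57.0, -94.0, 102.0]]
top 0 25 99 [[14.0, -47.0, 26.0], [29.0, 7.0, 40.0], [61.0, 38.0, 59.0]]
top 0 60 612 [[27.0, -48.0, 63.0], [48.0, -9.0, 80.0], [72.0, 38.0, 91.0]]
top 0 90 34 [[41.0, -30.0, 90.0], [52.0, 1.0, 93.0], [65.0, 31.0, 99.0]]
top 114 25 164 [[4.0, 66.0, 25.0], [30.0, 90.0, 47.0], [72.0, 157.0, 59.0]]
top 114 60 588 [[24.0, 72.0, 62.0], [45.0, 111.0, 79.0], [68.0, 155.0, 89.0]]
top 114 90 24 [[46.0, 88.0, 90.0], [54.0, 116.0, 96.0], [66.0, 144.0, 100.0]]
[[-64.1, -167.7, 71.3], [-58.4, -0.3, 74.8], [-50.8, 166.1, 78.5]]
scene -114 25 339 [[16.0, -156.0, 26.0], [33.0, -109.0, 43.0], [49.0, -73.0, 57.0]]
scene -114 60 469 [[30.0, -154.0, 63.0], [45.0, -121.0, 77.0], [69.0, -74.0, 87.0]]
scene -114 90 19 [[46.0, -119.0, 94.0], [51.0, -113.0, 96.0], [59.0, -107.0, 99.0]]
scene 0 25 288 [[16.0, -49.0, 26.0], [36.0, -13.0, 42.0], [67.0, 31.0, 59.0]]
scene 0 60 518 [[28.0, -49.0, 61.0], [46.0, -16.0, 77.0], [72.0, 33.0, 89.0]]
scene 0 90 20 [[42.0, -30.0, 90.0], [54.0, -2.0, 95.0], [63.0, 30.0, 98.0]]
scene 114 25 276 [[17.0, 65.0, 26.0], [34.0, 91.0, 46.0], [59.0, 142.0, 59.0]]
scene 114 60 457 [[25.0, 71.0, 61.0], [45.0, 106.0, 77.0], [69.0, 152.0, 87.0]]
scene 114 90 13 [[47.0, 109.0, 92.0], [54.0, 118.0, 97.0], [60.0, 134.0, 97.0]]
[[-107.0, -168.1, 71.2], [-57.8, -11.4, 73.7], [-51.0, 165.5, 77.0]]
now [ 499.1 -148.   202.8] yawy 15.0 q [-0.5   0.42  1.71  0.    1.02 -0.77] open 86.8 t 17.55
```

View pics/top6.png

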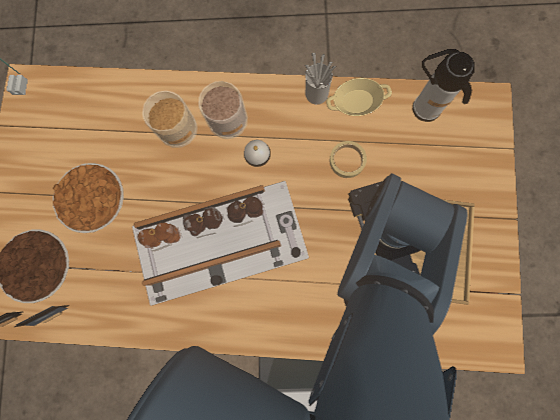

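View pics/scene6.png

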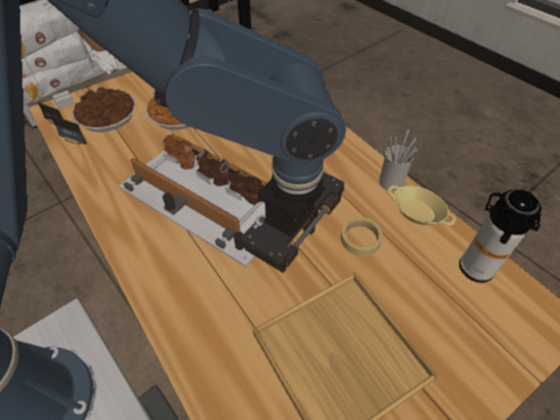

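```bash
python3 - <<'E'
from h import *
a=pw(46,-113)
plan([(*a,200,14.9),(*a,45,14.9)])
E
```

```text
now [ 499.1 -148.   202.8] yawy 15.0 q [-0.5   0.42  1.71  0.    1.02 -0.77] open 86.8 t 17.55
[0.4177,0.2761,0.0050, -0.0002,-0.0003,0.0003]  |turn|deg 0.2
[0.4172,0.2764,0.2633, -0.0002,-0.0003,0.0003]  |turn|deg 0.2
```

```bash
python3 -m inch '[[87,0.07,0.046,0,0,0,0],[87,0.15,0.1,0,0,0,0],[87,0.23,0.15,0,0,0,0],[87,0.31,0.2,0,0,0,0],[87,0.38,0.25,0.0,0,0,0],[87,0.417,0.276,0.0,0,0,0],[87,0.417,0.276,0.03,0,0,0],[87,0.417,0.276,0.08,0,0,0],[87,0.417,0.276,0.1,0,0,0],[87,0.417,0.276,0.1,0,0,0],[87,0.417,0.276,0.1,0,0,0]]'
python3 -m inch '[[87,0,0,0.03,0,0,0],[87,0,0,0.07,0,0,0],[87,0,0,0.11,0,0,0],[87,0,0,0.14,0,0,0],[87,0,0,0.163,0,0,0],[87,0,0,0.163,0,0,0],[87,0,0,0.163,0,0,0]]'
python3 - <<'E'
from h import *
s=monitor.sense();print((s['ee_pos'][:2]-O)@RP,(s['force']),s['opening'])
E
```

```text
clock: 18.92
ee_pos: [596.2, 135.3, 144.4]
tcp_rot: [1.913, 2.49, 0.002]
force: [0.3, 0.3, 0.7]
opening: 87.0
clock: 19.8
ee_pos: [596.1, 135.2, 46.1]
tcp_rot: [1.914, 2.49, 0.001]
force: [-0.3, 0.2, -0.0]
opening: 86.6
[  47.40033382 -115.19204323] [-0.32034501  0.24246587 -0.01686668] 86.62885695027192
```

No contact on the way down; close, then lift.

```bash
python3 -m inch '[[40,0,0,0,0,0,0],[40,0,0,0,0,0,0],[40,0,0,0,0,0,0],[40,0,0,0,0,0,0],[40,0,0,0,0,0,0],[40,0,0,0,0,0,0]]'
python3 -m inch '[[40,0,0,-0.02,0,0,0],[40,0,0,-0.05,0,0,0],[40,0,0,-0.1,0,0,0],[40,0,0,-0.15,0,0,0],[40,0,0,-0.2,0,0,0],[40,0,0,-0.2,0,0,0],[40,0,0,-0.2,0,0,0]]'
python3 - <<'E'
from h import *
im,d=snap('scene','s7');P=cloud('scene',d)
X,Y,Z=P[...,0],P[...,1],P[...,2]
m=(X>340)&(X<660)&(Y<-150)&(Y>-480)&(Z>20)&(Z<36)
print('trayrim',m.sum(),cv2.minAreaRect(P[m][:,:2].astype(np.float32)))
E
```

```text
clock: 20.55
ee_pos: [596.4, 135.3, 46.2]
tcp_rot: [1.913, 2.49, 0.002]
force: [1.5, 1.0, 4.1]
opening: 64.6
clock: 21.42
ee_pos: [594.4, 135.0, 164.9]
tcp_rot: [-1.913, -2.49, 0.002]
force: [0.3, 0.5, -2.3]
opening: 64.8
trayrim 1981 ((493.9493713378906, -302.8688659667969), (255.92056274414062, 256.6441955566406), 80.1190414428711)
```

View pics/s7.png

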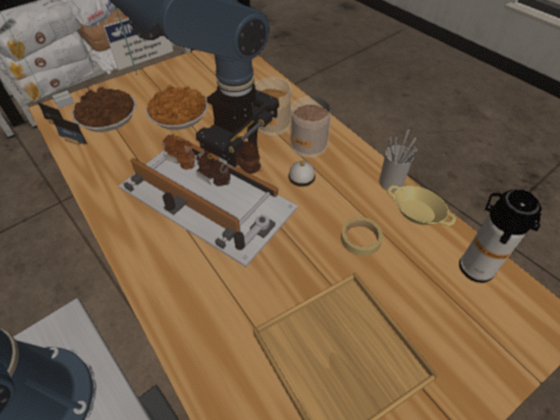

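```bash
cat >> h.py <<'E'
TC=np.array([493.7,-303.0]);TA=np.radians(-9.8)
RT=np.array([[np.cos(TA),-np.sin(TA)],[np.sin(TA),np.cos(TA)]])
def tw(x,y): return TC+RT@np.array([x,y],float)
E
python3 - <<'E'
from h import *
a=tw(58,-57);print(a)
plan([(*a,165,-9.8),(*a,43,-9.8)])
E
```

```text
[ 541.15171666 -369.04040117]
now [594.1 135.  164.4] yawy 14.9 q [ 0.04  0.58  1.53 -0.    1.04 -0.22] open 65.0 t 21.475
[-0.7890,-0.3016,-0.0006, -0.0005,0.0000,0.0687]  |turn|deg 24.7
[-0.7892,-0.3010,0.2027, -0.0005,0.0000,0.0687]  |turn|deg 24.7
```

```bash
python3 -m inch '[[40,-0.05,-0.02,0,0,0,0.004],[40,-0.12,-0.046,0,0,0,0.01],[40,-0.2,-0.076,0,0,0,0.017],[40,-0.29,-0.11,0,0,0,0.025],[40,-0.38,-0.145,0,0,0,0.033],[40,-0.47,-0.18,0,0,0,0.041],[40,-0.56,-0.214,0,0,0,0.049],[40,-0.64,-0.245,0,0,0,0.056],[40,-0.71,-0.272,0,0,0,0.062],[40,-0.76,-0.29,0,0,0,0.066],[40,-0.789,-0.3015,0,0,0,0.0687],[40,-0.789,-0.3015,0,0,0,0.0687]]'
python3 -m inch '[[40,0,0,0,0,0,0],[40,0,0,0,0,0,0]]'
python3 - <<'E'
from h import *
a=tw(58,-57);print(a)
plan([(*a,165,-9.8),(*a,43,-9.8)])
snap('scene','s8')
E
```

```text
clock: 22.98
ee_pos: [541.9, -369.3, 164.4]
tcp_rot: [-2.403, -2.02, -0.0]
force: [-0.4, 0.3, -2.0]
opening: 65.0
clock: 23.22
ee_pos: [542.8, -367.1, 165.5]
tcp_rot: [-2.401, -2.025, -0.0]
force: [0.2, -0.1, -2.1]
opening: 64.8
[ 541.15171666 -369.04040117]
now [ 542.8 -367.1  165.5] yawy -9.7 q [-0.77  0.63  1.4   0.    1.11 -0.6 ] open 64.8 t 23.225
[-0.0036,-0.0021,0.0009, -0.0001,-0.0001,0.0003]  |turn|deg 0.1
[-0.0038,-0.0020,0.2042, -0.0001,-0.0001,0.0003]  |turn|deg 0.1
```

View pics/s8.png

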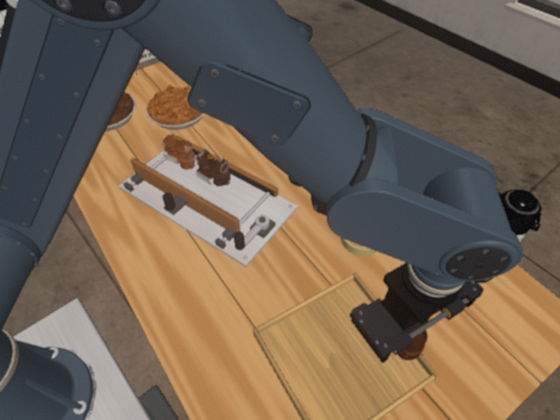

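```bash
python3 -m inch '[[40,-0.003,-0.002,0.04,0,0,0],[40,-0.003,-0.002,0.08,0,0,0],[40,-0.003,-0.002,0.12,0,0,0],[40,-0.003,-0.002,0.15,0,0,0],[40,-0.003,-0.002,0.175,0,0,0],[40,-0.003,-0.002,0.19,0,0,0],[40,-0.003,-0.002,0.196,0,0,0],[40,-0.003,-0.002,0.2,0,0,0],[40,-0.003,-0.002,0.203,0,0,0],[40,-0.003,-0.002,0.203,0,0,0],[40,-0.003,-0.002,0.203,0,0,0]]'
```

```text
clock: 24.65
ee_pos: [541.2, -370.6, 44.1]
tcp_rot: [2.403, 2.023, 0.0]
force: [-0.5, -0.8, -2.2]
opening: 64.6
```

```bash
python3 -m inch '[[40,0,0,0.0025,0,0,0],[40,0,0,0.0025,0,0,0],[40,0,0,0.0025,0,0,0]]'; python3 -m inch '[[40,0,0,0.0025,0,0,0],[40,0,0,0.0025,0,0,0],[40,0,0,0.0025,0,0,0]]'
```

```text
clock: 25.02
ee_pos: [541.1, -370.5, 42.3]
tcp_rot: [2.403, 2.023, 0.0]
force: [0.2, 0.2, -2.2]
opening: 64.7
clock: 25.4
ee_pos: [541.1, -370.5, 42.2]
tcp_rot: [2.403, 2.023, -0.0]
force: [-0.9, 1.5, 6.0]
opening: 65.0
```

```bash
python3 -m inch '[[70,0,0,0,0,0,0],[76,0,0,0,0,0,0],[80,0,0,0,0,0,0],[80,0,0,0,0,0,0],[80,0,0,0,0,0,0],[80,0,0,-0.03,0,0,0],[80,0,0,-0.07,0,0,0],[80,0,0,-0.12,0,0,0],[80,0,0,-0.18,0,0,0],[80,0,0,-0.24,0,0,0],[80,0,0,-0.24,0,0,0]]'
python3 - <<'E'
from h import *
b=pw(46,-4)
plan([(*b,180,14.9),(*b,46,14.9)])
E
```

```text
clock: 26.78
ee_pos: [543.1, -372.3, 189.9]
tcp_rot: [2.396, 2.017, 0.002]
force: [1.2, 0.2, -0.4]
opening: 80.1
now [ 543.1 -372.3  189.9] yawy -9.8 q [-0.77  0.6   1.38  0.    1.14 -0.6 ] open 80.1 t 26.775
[1.0158,-0.1367,0.0100, 0.0011,0.0011,-0.0686]  |turn|deg 24.7
[1.0170,-0.1385,0.2333, 0.0011,0.0011,-0.0686]  |turn|deg 24.7
```

```bash
python3 -m inch '[[87,0.05,-0.007,0,0,0,-0.003],[87,0.13,-0.017,0,0,0,-0.009],[87,0.22,-0.03,0,0,0,-0.015],[87,0.31,-0.042,0,0,0,-0.021],[87,0.4,-0.054,0,0,0,-0.027],[87,0.49,-0.066,0,0,0,-0.033],[87,0.58,-0.078,0,0,0,-0.039],[87,0.67,-0.09,0,0,0,-0.045],[87,0.76,-0.102,0,0,0,-0.051],[87,0.84,-0.113,0,0,0,-0.057],[87,0.91,-0.122,0.0,0,0,-0.063],[87,0.95,-0.128,0.0,0,0,-0.0686]]'
python3 -m inch '[[87,0,0,0,0,0,0],[87,0,0,0,0,0,0],[87,0,0,0,0,0,0]]'
python3 - <<'E'
from h import *
b=pw(46,-4)
plan([(*b,180,14.9),(*b,46,14.9)])
im,d=snap('scene','s9');P=cloud('scene',d)
X,Y,Z=P[...,0],P[...,1],P[...,2]
m=(X>340)&(X<660)&(Y<-150)&(Y>-480)&(Z>20)&(Z<34)
print('trayrim',m.sum(),cv2.minAreaRect(P[m][:,:2].astype(np.float32)))
m=(X>340)&(X<660)&(Y<-150)&(Y>-480)&(Z>45)
T=(P[...,:2]-TC)@RT
print(np.round(np.percentile(T[m],[2,50,98],axis=0)), np.percentile(Z[m],98))
E
```

```text
clock: 28.28
ee_pos: [561.6, 206.5, 184.2]
tcp_rot: [-1.91, -2.493, 0.001]
force: [-0.8, -0.5, -0.6]
opening: 87.0
clock: 28.65
ee_pos: [562.5, 203.0, 184.7]
tcp_rot: [-1.917, -2.489, 0.001]
force: [0.7, -0.3, 0.2]
opening: 86.9
now [562.5 203.  184.7] yawy 14.8 q [ 0.16  0.54  1.54 -0.    1.07 -0.1 ] open 86.9 t 28.65
[0.0617,0.0226,0.0077, -0.0001,0.0000,-0.0003]  |turn|deg 0.1
[0.0618,0.0227,0.2311, -0.0001,0.0000,-0.0003]  |turn|deg 0.1
trayrim 2085 ((494.06756591796875, -302.8169860839844), (256.3200378417969, 256.6923828125), 80.34349822998047)
[[ 24. -99.]
 [ 53. -62.]
 [ 76. -17.]] 92.05319819918219
```

View pics/s9.png

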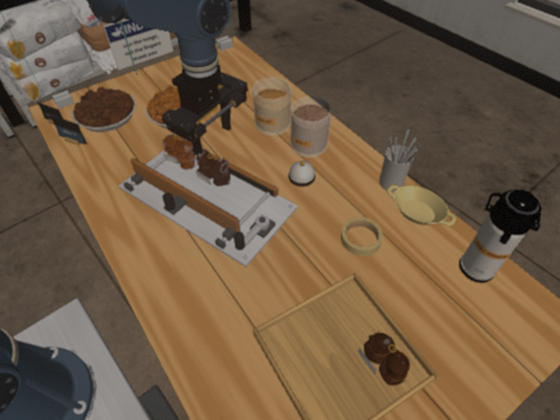

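```bash
python3 -m inch '[[87,0.03,0.011,0,0,0,0],[87,0.062,0.0225,0,0,0,0],[87,0.062,0.0225,0.05,0,0,0],[87,0.062,0.0225,0.1,0,0,0],[87,0.062,0.0225,0.1,0,0,0],[87,0.062,0.0225,0.14,0,0,0],[87,0.062,0.0225,0.18,0,0,0],[87,0.062,0.0225,0.21,0,0,0],[87,0.062,0.0225,0.23,0,0,0],[87,0.062,0.0225,0.23,0,0,0],[87,0.062,0.0225,0.23,0,0,0]]'
python3 -m inch '[[40,0,0,0,0,0,0],[40,0,0,0,0,0,0],[40,0,0,0,0,0,0],[40,0,0,0,0,0,0],[40,0,0,0,0,0,0],[40,0,0,0,0,0,0]]'
python3 -m inch '[[40,0,0,-0.02,0,0,0],[40,0,0,-0.05,0,0,0],[40,0,0,-0.1,0,0,0],[40,0,0,-0.15,0,0,0],[40,0,0,-0.2,0,0,0],[40,0,0,-0.2,0,0,0],[40,0,0,-0.2,0,0,0]]'
python3 - <<'E'
from h import *
a=tw(58,57);print(a)
plan([(*a,165,-9.8),(*a,43,-9.8)])
im,d=snap('scene','s10');P=cloud('scene',d)
X,Y,Z=P[...,0],P[...,1],P[...,2]
m=(X>340)&(X<660)&(Y<-150)&(Y>-480)&(Z>20)&(Z<34)
print('trayrim',m.sum(),cv2.minAreaRect(P[m][:,:2].astype(np.float32)))
E
```

```text
clock: 30.08
ee_pos: [566.7, 243.9, 47.5]
tcp_rot: [1.914, 2.49, 0.002]
force: [0.1, -0.2, -0.3]
opening: 86.9
clock: 30.82
ee_pos: [567.2, 243.9, 47.4]
tcp_rot: [1.914, 2.489, 0.003]
force: [2.5, 0.3, 3.9]
opening: 65.0
clock: 31.7
ee_pos: [564.8, 243.5, 166.1]
tcp_rot: [-1.914, -2.489, 0.003]
force: [-1.3, -0.1, -1.8]
opening: 65.1
[ 560.55559956 -256.70390074]
now [564.8 243.5 166.1] yawy 14.9 q [ 0.23  0.58  1.51 -0.    1.05 -0.03] open 65.1 t 31.7
[-0.8038,-0.2210,0.0023, -0.0004,0.0001,0.0686]  |turn|deg 24.7
[-0.8038,-0.2206,0.2056, -0.0004,0.0001,0.0686]  |turn|deg 24.7
trayrim 1937 ((480.95599365234375, -330.38140869140625), (256.22186279296875, 256.7906494140625), 81.07811737060547)
```

View pics/s10.png

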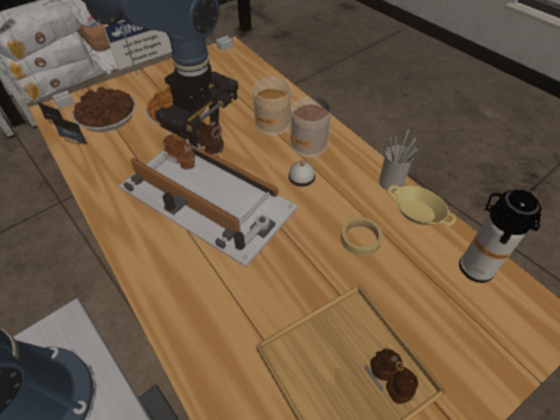

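```bash
sed -i 's/^TC=.*/TC=np.array([480.8,-330.4]);TA=np.radians(-8.9)/' h.py; python3 - <<'E'
from h import *
im,d=imaging.read_camera('scene');P=cloud('scene',d)
X,Y,Z=P[...,0],P[...,1],P[...,2]
m=(X>340)&(X<660)&(Y<-150)&(Y>-480)&(Z>20)&(Z<34)
print('trayrim',m.sum(),cv2.minAreaRect(P[m][:,:2].astype(np.float32)))
m=(X>340)&(X<660)&(Y<-150)&(Y>-480)&(Z>45)
T=(P[...,:2]-TC)@RT
print(np.round(np.percentile(T[m],[2,50,98],axis=0)), np.percentile(Z[m],98))
a=tw(58,57)
print(a,tw(58,-57))
plan([(*a,165,-8.9),(*a,43,-8.9)])
E
```

```text
trayrim 1923 ((481.0909423828125, -330.33612060546875), (256.44561767578125, 256.83197021484375), 81.09042358398438)
[[  23. -102.]
 [  52.  -65.]
 [  75.  -19.]] 92.53759657037808
[ 546.92016423 -283.05949006] [ 529.2831802  -395.68691475]
now [564.6 243.4 165.2] yawy 14.9 q [ 0.23  0.58  1.51 -0.    1.05 -0.03] open 65.1 t 31.8
[-0.8404,-0.2538,0.0012, -0.0006,0.0001,0.0660]  |turn|deg 23.8
[-0.8404,-0.2530,0.2045, -0.0006,0.0001,0.0660]  |turn|deg 23.8
```

```bash
python3 -m inch '[[40,-0.05,-0.015,0,0,0,0.004],[40,-0.13,-0.039,0,0,0,0.01],[40,-0.22,-0.066,0,0,0,0.017],[40,-0.31,-0.093,0,0,0,0.024],[40,-0.4,-0.12,0,0,0,0.031],[40,-0.49,-0.147,0,0,0,0.038],[40,-0.58,-0.175,0,0,0,0.045],[40,-0.67,-0.202,0,0,0,0.053],[40,-0.75,-0.226,0,0,0,0.06],[40,-0.81,-0.245,0,0,0,0.064],[40,-0.84,-0.2535,0,0,0,0.066],[40,-0.84,-0.2535,0,0,0,0.066]]'
python3 -m inch '[[40,0,0,0,0,0,0],[40,0,0,0,0,0,0]]'
python3 - <<'E'
from h import *
a=tw(58,57)
im,d=snap('scene','s11');P=cloud('scene',d)
X,Y,Z=P[...,0],P[...,1],P[...,2]
m=(X>340)&(X<660)&(Y<-150)&(Y>-480)&(Z>20)&(Z<34)
print('trayrim',m.sum(),cv2.minAreaRect(P[m][:,:2].astype(np.float32)))
plan([(*a,165,-8.9),(*a,43,-8.9)])
E
```

```text
clock: 33.3
ee_pos: [548.0, -282.7, 165.8]
tcp_rot: [-2.387, -2.04, -0.0]
force: [-0.1, 0.0, -2.1]
opening: 65.4
clock: 33.55
ee_pos: [548.5, -280.5, 166.7]
tcp_rot: [-2.384, -2.045, -0.0]
force: [0.7, 0.3, -3.5]
opening: 64.6
trayrim 1624 ((480.9485168457031, -330.27679443359375), (255.9110107421875, 256.5885314941406), 80.90988159179688)
now [ 548.6 -280.7  166.8] yawy -8.8 q [-0.65  0.58  1.51  0.    1.05 -0.5 ] open 65.3 t 33.6
[-0.0042,-0.0022,0.0030, -0.0001,-0.0001,0.0004]  |turn|deg 0.1
[-0.0043,-0.0021,0.2064, -0.0001,-0.0001,0.0004]  |turn|deg 0.1
```

View pics/s11.png

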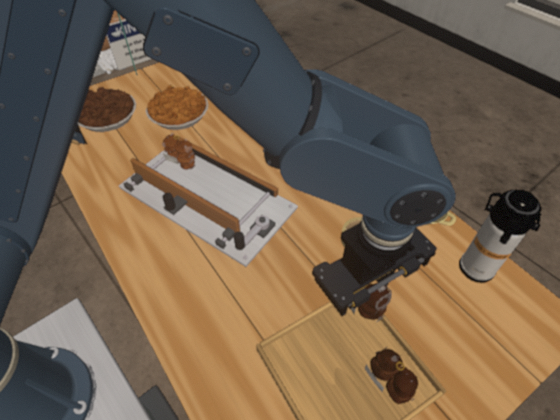

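```bash
python3 -m inch '[[40,-0.003,-0.001,0.04,0,0,0],[40,-0.003,-0.001,0.08,0,0,0],[40,-0.003,-0.001,0.12,0,0,0],[40,-0.003,-0.001,0.15,0,0,0],[40,-0.003,-0.001,0.175,0,0,0],[40,-0.003,-0.001,0.19,0,0,0],[40,-0.003,-0.001,0.197,0,0,0],[40,-0.003,-0.001,0.2,0,0,0],[40,-0.003,-0.001,0.203,0,0,0],[40,-0.003,-0.001,0.203,0,0,0],[40,-0.003,-0.001,0.203,0,0,0]]'; python3 -m inch '[[40,0,0,0.0025,0,0,0],[40,0,0,0.0025,0,0,0],[40,0,0,0.0025,0,0,0]]'
```

```text
clock: 34.98
ee_pos: [547.7, -284.2, 45.3]
tcp_rot: [2.386, 2.042, 0.0]
force: [0.7, 0.3, -1.7]
opening: 64.9
clock: 35.35
ee_pos: [547.6, -284.1, 43.5]
tcp_rot: [-2.387, -2.043, 0.0]
force: [-0.6, -0.2, -2.5]
opening: 65.4
```

```bash
python3 -m inch '[[40,0,0,0.0025,0,0,0],[40,0,0,0.0025,0,0,0],[40,0,0,0.0025,0,0,0]]'
```

```text
clock: 35.72
ee_pos: [547.6, -284.2, 43.4]
tcp_rot: [2.386, 2.043, -0.0]
force: [-1.7, 1.4, 6.3]
opening: 64.5
```

```bash
python3 -m inch '[[70,0,0,0,0,0,0],[76,0,0,0,0,0,0],[80,0,0,0,0,0,0],[80,0,0,0,0,0,0],[80,0,0,0,0,0,0],[80,0,0,-0.03,0,0,0],[80,0,0,-0.07,0,0,0],[80,0,0,-0.12,0,0,0],[80,0,0,-0.18,0,0,0],[80,0,0,-0.24,0,0,0],[80,0,0,-0.24,0,0,0]]'
python3 - <<'E'
from h import *
b=pw(46,80)
plan([(*b,180,14.9)])
E
```

```text
clock: 37.1
ee_pos: [549.7, -285.6, 190.8]
tcp_rot: [2.38, 2.037, 0.003]
force: [0.4, 0.1, -1.0]
opening: 79.9
now [ 549.7 -285.6  190.8] yawy -8.9 q [-0.66  0.55  1.49  0.    1.09 -0.5 ] open 79.9 t 37.1
[1.0017,-0.1652,0.0123, 0.0011,0.0010,-0.0660]  |turn|deg 23.8
```

```bash
python3 -m inch '[[87,0.05,-0.008,0,0,0,-0.003],[87,0.13,-0.021,0,0,0,-0.009],[87,0.22,-0.036,0,0,0,-0.015],[87,0.31,-0.051,0,0,0,-0.021],[87,0.4,-0.066,0,0,0,-0.027],[87,0.5,-0.082,0,0,0,-0.033],[87,0.6,-0.099,0,0,0,-0.04],[87,0.7,-0.115,0,0,0,-0.047],[87,0.8,-0.132,0,0,0,-0.053],[87,0.89,-0.147,0,0,0,-0.059],[87,0.96,-0.158,0.0,0,0,-0.064],[87,0.995,-0.165,0.0,0,0,-0.066]]'
python3 -m inch '[[87,0,0,0,0,0,0],[87,0,0,0,0,0,0],[87,0,0,0,0,0,0]]'
python3 - <<'E'
from h import *
im,d=snap('scene','s12');P=cloud('scene',d)
X,Y,Z=P[...,0],P[...,1],P[...,2]
m=(X>340)&(X<660)&(Y<-150)&(Y>-480)&(Z>20)&(Z<34)
print('trayrim',m.sum(),cv2.minAreaRect(P[m][:,:2].astype(np.float32)))
T=(P[...,:2]-TC)@RT
for s in (-1,1):
    m=(abs(T[...,0])<118)&(s*T[...,1]>3)&(s*T[...,1]<118)&(Z>45)
    print(np.round(np.percentile(T[m],[2,50,98],axis=0)).tolist(), np.percentile(Z[m],98))
b=pw(46,113)
plan([(*b,180,14.9),(*b,46,14.9)])
E
```

```text
clock: 38.6
ee_pos: [541.0, 322.9, 185.5]
tcp_rot: [-1.911, -2.493, 0.001]
force: [0.6, -0.5, 0.7]
opening: 87.0
clock: 38.98
ee_pos: [542.2, 319.2, 186.0]
tcp_rot: [-1.918, -2.488, 0.001]
force: [-0.3, -0.0, -0.4]
opening: 87.0
trayrim 2093 ((480.9043884277344, -330.50604248046875), (256.1421813964844, 256.5230407714844), 81.10895538330078)
[[23.0, -102.0], [52.0, -65.0], [75.0, -19.0]] 92.12889098499093
[[26.0, 12.0], [55.0, 48.0], [80.0, 96.0]] 90.57546884957333
now [542.3 319.4 186.1] yawy 14.8 q [ 0.36  0.57  1.46 -0.    1.11  0.1 ] open 87.1 t 39.025
[0.0605,0.0052,0.0101, -0.0001,0.0000,-0.0004]  |turn|deg 0.1
[0.0606,0.0053,0.2335, -0.0001,0.0000,-0.0004]  |turn|deg 0.1
```

View pics/s12.png

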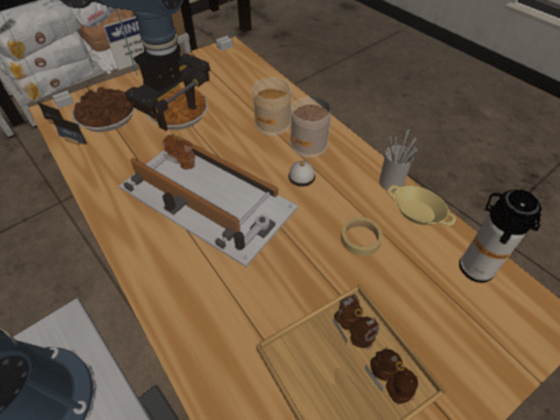

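```bash
python3 -m inch '[[87,0.03,0.003,0,0,0,0],[87,0.06,0.005,0,0,0,0],[87,0.06,0.005,0.05,0,0,0],[87,0.06,0.005,0.1,0,0,0],[87,0.06,0.005,0.1,0,0,0],[87,0.06,0.005,0.14,0,0,0],[87,0.06,0.005,0.18,0,0,0],[87,0.06,0.005,0.21,0,0,0],[87,0.06,0.005,0.2335,0,0,0],[87,0.06,0.005,0.2335,0,0,0],[87,0.06,0.005,0.2335,0,0,0]]'
python3 -m inch '[[40,0,0,0,0,0,0],[40,0,0,0,0,0,0],[40,0,0,0,0,0,0],[40,0,0,0,0,0,0],[40,0,0,0,0,0,0],[40,0,0,0,0,0,0]]'
python3 -m inch '[[40,0,0,-0.02,0,0,0],[40,0,0,-0.05,0,0,0],[40,0,0,-0.1,0,0,0],[40,0,0,-0.15,0,0,0],[40,0,0,-0.2,0,0,0],[40,0,0,-0.2,0,0,0],[40,0,0,-0.2,0,0,0]]'
python3 - <<'E'
from h import *
a=tw(-52,0);print(a)
plan([(*a,165,-8.9),(*a,43,-8.9)])
im,d=snap('scene','s13');P=cloud('scene',d)
X,Y,Z=P[...,0],P[...,1],P[...,2]
m=(X>340)&(X<660)&(Y<-150)&(Y>-480)&(Z>20)&(Z<34)
print('trayrim',m.sum(),cv2.minAreaRect(P[m][:,:2].astype(np.float32)))
E
```

```text
clock: 40.4
ee_pos: [536.2, 356.8, 46.6]
tcp_rot: [1.915, 2.49, 0.002]
force: [0.2, 0.9, -0.1]
opening: 86.8
clock: 41.15
ee_pos: [536.5, 356.9, 46.7]
tcp_rot: [1.914, 2.489, 0.003]
force: [1.9, -0.3, 4.5]
opening: 64.9
clock: 42.02
ee_pos: [534.5, 356.1, 165.2]
tcp_rot: [-1.914, -2.49, 0.003]
force: [-0.1, 0.1, -1.8]
opening: 64.8
[ 429.42608698 -322.35505991]
now [534.5 356.1 165.2] yawy 14.9 q [0.41 0.62 1.44 0.   1.09 0.15] open 64.8 t 42.025
[-1.0479,-0.4598,0.0016, -0.0003,0.0001,0.0661]  |turn|deg 23.8
[-1.0478,-0.4593,0.2049, -0.0003,0.0001,0.0661]  |turn|deg 23.8
trayrim 2096 ((480.81683349609375, -330.1531982421875), (255.9854278564453, 256.7424011230469), 80.85538482666016)
```

View pics/s13.png

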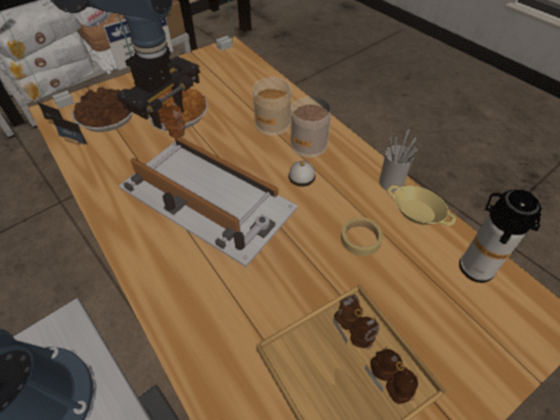

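```bash
python3 -m inch '[[40,-0.05,-0.022,0,0,0,0.003],[40,-0.13,-0.057,0,0,0,0.008],[40,-0.22,-0.097,0,0,0,0.014],[40,-0.31,-0.136,0,0,0,0.02],[40,-0.4,-0.176,0,0,0,0.026],[40,-0.49,-0.215,0,0,0,0.032],[40,-0.58,-0.255,0,0,0,0.038],[40,-0.67,-0.294,0,0,0,0.044],[40,-0.76,-0.334,0,0,0,0.05],[40,-0.84,-0.369,0,0,0,0.056],[40,-0.91,-0.4,0,0,0,0.061],[40,-0.96,-0.42,0,0,0,0.066]]'
python3 -m inch '[[40,0,0,0,0,0,0],[40,0,0,0,0,0,0],[40,0,0,0,0,0,0]]'
python3 - <<'E'
from h import *
a=tw(-54,0)
im,d=snap('scene','s14');P=cloud('scene',d)
X,Y,Z=P[...,0],P[...,1],P[...,2]
m=(X>340)&(X<660)&(Y<-150)&(Y>-480)&(Z>20)&(Z<34)
print('trayrim',m.sum(),cv2.minAreaRect(P[m][:,:2].astype(np.float32)))
plan([(*a,165,-8.9),(*a,43,-8.9)])
E
```

```text
clock: 43.58
ee_pos: [438.8, -266.5, 164.6]
tcp_rot: [-2.388, -2.038, 0.001]
force: [1.2, 1.0, -1.3]
opening: 65.3
clock: 43.95
ee_pos: [439.6, -263.3, 165.4]
tcp_rot: [-2.384, -2.043, 0.0]
force: [1.1, -0.3, -1.4]
opening: 65.1
trayrim 1564 ((480.9145812988281, -330.44317626953125), (255.4835968017578, 256.9568786621094), 80.80706787109375)
now [ 439.8 -263.4  165.5] yawy -8.8 q [-0.76  0.46  1.77  0.    0.91 -0.6 ] open 65.0 t 44.0
[-0.0998,-0.0054,0.0008, -0.0002,-0.0002,0.0003]  |turn|deg 0.1
[-0.1000,-0.0052,0.2042, -0.0002,-0.0002,0.0003]  |turn|deg 0.1
```

View pics/s14.png

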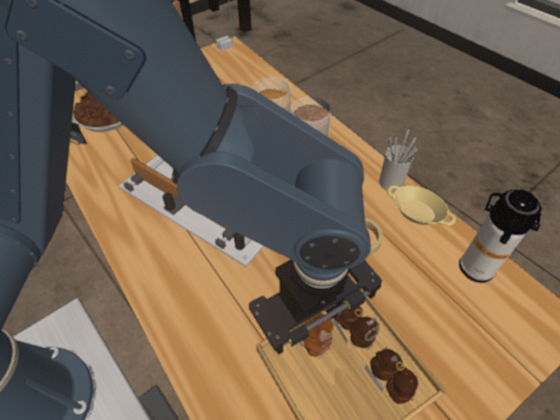

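```bash
python3 -m inch '[[40,-0.05,-0.003,0,0,0,0],[40,-0.099,-0.004,0.0,0,0,0],[40,-0.099,-0.004,0.04,0,0,0],[40,-0.099,-0.004,0.08,0,0,0],[40,-0.099,-0.004,0.12,0,0,0],[40,-0.099,-0.004,0.15,0,0,0],[40,-0.099,-0.004,0.175,0,0,0],[40,-0.099,-0.004,0.19,0,0,0],[40,-0.099,-0.004,0.197,0,0,0],[40,-0.099,-0.004,0.2,0,0,0],[40,-0.099,-0.004,0.202,0,0,0],[40,-0.099,-0.004,0.202,0,0,0]]'; python3 -m inch '[[40,0,0,0.002,0,0,0],[40,0,0,0.002,0,0,0],[40,0,0,0.002,0,0,0]]'
```

```text
clock: 45.5
ee_pos: [428.6, -323.3, 45.0]
tcp_rot: [2.386, 2.042, 0.0]
force: [0.6, -0.3, -1.2]
opening: 64.8
clock: 45.88
ee_pos: [428.4, -323.2, 43.5]
tcp_rot: [2.387, 2.043, -0.0]
force: [-0.3, 0.1, -2.0]
opening: 65.0
```

```bash
python3 -m inch '[[40,0,0,0.0025,0,0,0],[40,0,0,0.0025,0,0,0],[40,0,0,0.0025,0,0,0]]'
```

```text
clock: 46.25
ee_pos: [428.5, -323.2, 42.6]
tcp_rot: [2.386, 2.043, -0.0]
force: [-1.9, 0.6, 5.2]
opening: 65.2
```

```bash
python3 -m inch '[[70,0,0,0,0,0,0],[75,0,0,0,0,0,0],[78,0,0,0,0,0,0],[78,0,0,0,0,0,0],[78,0,0,0,0,0,0],[78,0,0,-0.03,0,0,0],[78,0,0,-0.07,0,0,0],[78,0,0,-0.12,0,0,0],[78,0,0,-0.18,0,0,0],[78,0,0,-0.24,0,0,0],[78,0,0,-0.24,0,0,0]]'
python3 - <<'E'
from h import *
b=pw(-105,2.5)
plan([(*b,180,104.9)])
E
```

```text
clock: 47.62
ee_pos: [429.9, -324.6, 188.8]
tcp_rot: [2.381, 2.039, 0.0]
force: [-0.1, -0.3, -0.8]
opening: 78.0
now [ 429.9 -324.6  188.8] yawy -8.9 q [-0.85  0.45  1.69  0.    0.99 -0.7 ] open 78.0 t 47.625
[0.8771,-0.1560,0.0100, 0.0012,0.0001,0.1840]  |turn|deg 66.2
```

```bash
python3 -m inch '[[60,0.05,-0.009,0,0,0,0.01],[50,0.12,-0.021,0,0,0,0.025],[45,0.2,-0.036,0,0,0,0.042],[45,0.28,-0.05,0,0,0,0.059],[45,0.36,-0.064,0,0,0,0.076],[45,0.44,-0.078,0,0,0,0.093],[45,0.52,-0.092,0,0,0,0.11],[45,0.6,-0.107,0,0,0,0.127],[45,0.68,-0.121,0,0,0,0.144],[45,0.76,-0.135,0,0,0,0.16],[45,0.83,-0.148,0,0,0,0.175],[45,0.877,-0.156,0,0,0,0.184]]'
python3 -m inch '[[45,0,0,0,0,0,0],[45,0,0,0,0,0,0],[45,0,0,0,0,0,0]]'
python3 - <<'E'
from h import *
im,d=snap('scene','s15');P=cloud('scene',d)
X,Y,Z=P[...,0],P[...,1],P[...,2]
T=(P[...,:2]-TC)@RT
m=(abs(T[...,0])<118)&(abs(T[...,1])<118)&(Z>45)
c=cv2.connectedComponentsWithStats(m.astype(np.uint8))
for i in range(1,c[0]):
    if c[2][i,4]>80: print(c[2][i,4],np.round(np.percentile(T[(c[1]==i)&m],[2,50,98],axis=0)).tolist(),np.percentile(Z[(c[1]==i)&m],98))
b=pw(-105,2.5)
plan([(*b,180,-75.1),(*b,54,-75.1)])
E
```

```text
clock: 49.12
ee_pos: [416.0, 212.8, 184.9]
tcp_rot: [3.115, 0.406, -0.003]
force: [-0.1, 0.2, -0.5]
opening: 44.7
clock: 49.5
ee_pos: [417.0, 210.1, 185.7]
tcp_rot: [3.115, 0.405, -0.002]
force: [-0.3, 0.4, 0.8]
opening: 45.0
1102 [[35.0, 12.0], [55.0, 48.0], [80.0, 96.0]] 90.62861534462611
1212 [[36.0, -101.0], [52.0, -66.0], [75.0, -19.0]] 92.4136210853041
1334 [[-80.0, -43.0], [-59.0, -7.0], [-36.0, 41.0]] 91.3767726329576
now [417.1 210.1 185.8] yawy -75.2 q [ 0.23  0.37  1.86 -0.    0.91  1.54] open 44.4 t 49.55
[0.0021,0.0013,0.0097, 0.0000,0.0001,-0.0003]  |turn|deg 0.1
[0.0022,0.0013,0.2197, 0.0000,0.0001,-0.0003]  |turn|deg 0.1
```

View pics/s15.png

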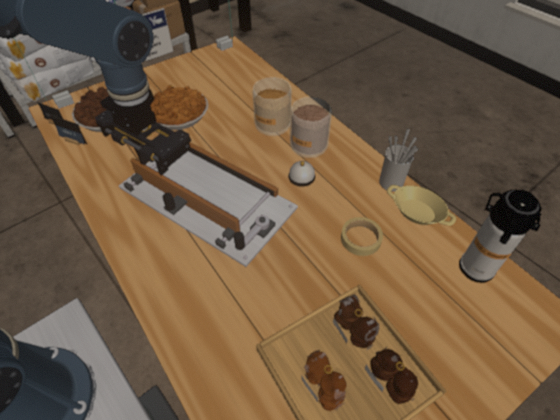

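```bash
python3 -m inch '[[45,0.002,0.001,0.05,0,0,0],[45,0.002,0.001,0.1,0,0,0],[45,0.002,0.001,0.15,0,0,0],[45,0.002,0.001,0.19,0,0,0],[45,0.002,0.001,0.219,0,0,0],[45,0.002,0.001,0.219,0,0,0],[45,0.002,0.001,0.219,0,0,0]]'
python3 -m inch '[[10,0,0,0,0,0,0],[10,0,0,0,0,0,0],[10,0,0,0,0,0,0],[10,0,0,0,0,0,0],[10,0,0,0,0,0,0],[10,0,0,0,0,0,0]]'
python3 -m inch '[[10,0.01,0,0,0,0,0],[10,0.02,0,0,0,0,0],[10,0.035,0,0,0,0,0],[10,0.05,0,0,0,0,0],[10,0.065,0,0,0,0,0],[10,0.08,0,0,0,0,0],[10,0.092,0,0,0,0,0],[10,0.1,0,0,0,0,0],[10,0.105,0,0,0,0,0],[10,0.107,0,0,0,0,0],[10,0.107,0,0,0,0,0]]'
python3 - <<'E'
from h import *
s=monitor.sense();print((s['ee_pos'][:2]-O)@RP,(s['force'][:2])@RP,s['opening'])
E
```

```text
clock: 50.42
ee_pos: [419.0, 210.6, 55.1]
tcp_rot: [-3.115, -0.406, -0.001]
force: [-0.1, -0.4, -0.1]
opening: 44.7
clock: 51.18
ee_pos: [419.1, 209.6, 55.1]
tcp_rot: [3.113, 0.409, 0.001]
force: [1.8, -7.7, 2.8]
opening: 23.1
clock: 52.55
ee_pos: [477.1, 225.0, 55.1]
tcp_rot: [3.111, 0.409, -0.012]
force: [-4.8, -8.4, 9.7]
opening: 23.5
[-44.47956576   2.19729106] [-6.77550632 -6.87099373] 23.488017300595118
```

```bash
python3 -m inch '[[10,0.005,0,0,0,0,0],[10,0.008,0,0,0,0,0],[10,0.008,0,0,0,0,0],[10,0.008,0,0,0,0,0]]'
python3 - <<'E'
from h import *
s=monitor.sense();print((s['ee_pos'][:2]-O)@RP,(s['force'][:2])@RP,s['opening'])
E
```

```text
clock: 53.05
ee_pos: [477.0, 225.0, 55.1]
tcp_rot: [3.11, 0.41, -0.027]
force: [-11.0, -11.3, 16.3]
opening: 23.2
[-44.53000162   2.21115478] [-13.51131982  -8.06580322] 23.208527235736366
```

```bash
python3 -m inch '[[10,-0.008,0,0,0,0,0],[45,-0.008,0,0,0,0,0],[45,-0.008,0,0,0,0,0],[45,-0.008,0,0,0,0,0],[45,-0.008,0,-0.05,0,0,0],[45,-0.008,0,-0.12,0,0,0],[45,-0.008,0,-0.2,0,0,0],[45,-0.008,0,-0.2,0,0,0]]'
python3 - <<'E'
from h import *
b=pw(-94.5,-203.5)
plan([(*b,175,-75.1),(*b,56,-75.1)])
E
```

```text
clock: 54.05
ee_pos: [483.5, 228.5, 178.3]
tcp_rot: [-3.114, -0.407, -0.015]
force: [-0.5, 0.3, -0.5]
opening: 44.8
now [483.5 228.5 178.3] yawy -75.1 q [0.23 0.46 1.71 0.   0.96 1.54] open 44.8 t 54.05
[-0.0953,0.3456,0.0046, 0.0000,-0.0015,0.0000]  |turn|deg 0.5
[-0.0971,0.3456,0.2029, 0.0000,-0.0015,0.0000]  |turn|deg 0.5
```

```bash
python3 -m inch '[[45,-0.03,0.07,0,0,0,0],[45,-0.06,0.15,0,0,0,0],[45,-0.09,0.23,0,0,0,0],[45,-0.095,0.3,0,0,0,0],[45,-0.095,0.345,0,0,0,0],[45,-0.095,0.345,0,0,0,0],[45,-0.095,0.345,0,0,0,0],[45,-0.095,0.345,0,0,0,0]]'
python3 - <<'E'
from h import *
b=pw(-94.5,-203.5)
plan([(*b,175,-75.1),(*b,56,-75.1)])
E
```

```text
clock: 55.05
ee_pos: [477.8, 13.9, 174.2]
tcp_rot: [-3.114, -0.409, 0.002]
force: [-0.2, -0.1, 0.8]
opening: 45.3
now [477.8  13.9 174.2] yawy -75.0 q [-0.21  0.41  1.84  0.    0.89  1.1 ] open 45.3 t 55.05
[0.0059,0.0025,-0.0013, -0.0001,0.0002,0.0002]  |turn|deg 0.1
[0.0061,0.0027,0.1970, -0.0001,0.0002,0.0002]  |turn|deg 0.1
```

```bash
python3 -m inch '[[45,0.006,0.0025,0.04,0,0,0],[45,0.006,0.0025,0.1,0,0,0],[45,0.006,0.0025,0.15,0,0,0],[45,0.006,0.0025,0.18,0,0,0],[45,0.006,0.0025,0.197,0,0,0],[45,0.006,0.0025,0.197,0,0,0],[45,0.006,0.0025,0.197,0,0,0]]'
python3 -m inch '[[10,0,0,0,0,0,0],[10,0,0,0,0,0,0],[10,0,0,0,0,0,0],[10,0,0,0,0,0,0],[10,0,0,0,0,0,0],[10,0,0,0,0,0,0]]'
python3 - <<'E'
from h import *
s=monitor.sense();print((s['ee_pos'][:2]-O)@RP,(s['force'][:2])@RP,s['opening'])
snap('scene','s16')
E
```

```text
clock: 55.92
ee_pos: [483.0, 12.4, 57.0]
tcp_rot: [3.115, 0.408, 0.002]
force: [0.2, 0.9, 0.2]
opening: 44.6
clock: 56.68
ee_pos: [482.4, 12.3, 56.7]
tcp_rot: [-3.115, -0.407, -0.0]
force: [-1.0, 1.8, 5.3]
opening: 23.4
[ -94.01080607 -204.74918564] [-0.45573487  2.00946626] 23.35118981333423
```

View pics/s16.png

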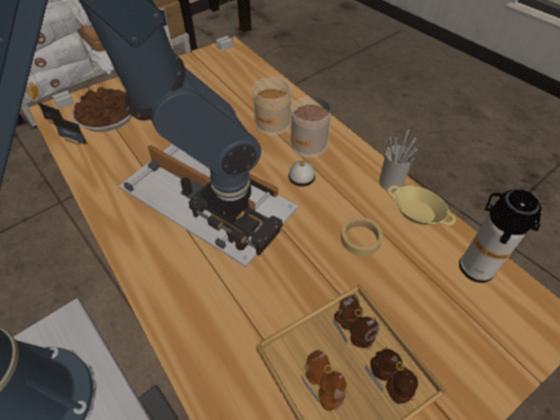

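```bash
python3 -m inch '[[10,0.0014,0.0202,0,0,0,0],[10,0.0057,0.0399,0,0,0,0],[10,0.0128,0.0588,0,0,0,0],[10,0.0225,0.0766,0,0,0,0],[10,0.0346,0.0928,0,0,0,0],[10,0.0489,0.1071,0,0,0,0],[10,0.0651,0.1192,0,0,0,0],[10,0.0828,0.1289,0,0,0,0],[10,0.1018,0.1359,0,0,0,0],[10,0.1215,0.1403,0,0,0,0],[10,0.135,0.1413,0,0,0,0],[10,0.135,0.1413,0,0,0,0]]'
python3 - <<'E'
from h import *
s=monitor.sense();print((s['ee_pos'][:2]-O)@RP,(s['force'][:2])@RP,s['opening'])
E
```

```text
clock: 58.22
ee_pos: [580.0, -47.4, 56.3]
tcp_rot: [-3.112, -0.41, 0.009]
force: [-4.3, 3.9, 6.9]
opening: 23.1
[ -15.12412916 -287.51143387] [-3.11390853  4.82702925] 23.075142574308273
```

```bash
python3 -m inch '[[10,0.004,-0.001,0,0,0,0],[10,0.008,-0.002,0,0,0,0],[10,0.011,-0.002,0,0,0,0],[10,0.011,-0.002,0,0,0,0],[10,0.011,-0.002,0,0,0,0]]'
python3 - <<'E'
from h import *
s=monitor.sense();print((s['ee_pos'][:2]-O)@RP,(s['force'][:2])@RP,s['opening'])
E
```

```text
clock: 58.85
ee_pos: [585.8, -46.2, 56.3]
tcp_rot: [-3.114, -0.411, 0.01]
force: [-5.3, -1.4, 7.4]
opening: 23.0
[  -9.1728593  -287.84414512] [-5.44400944  0.04936734] 23.03516252790142
```

```bash
python3 -m inch '[[10,0.004,0,0,0,0,0],[10,0.006,0,0,0,0,0],[10,0.006,0,0,0,0,0],[10,0.006,0,0,0,0,0]]'
python3 - <<'E'
from h import *
s=monitor.sense();print((s['ee_pos'][:2]-O)@RP,(s['force'][:2])@RP,s['opening'])
E
```

```text
clock: 59.35
ee_pos: [589.3, -45.4, 56.3]
tcp_rot: [-3.114, -0.411, 0.01]
force: [-4.4, -1.9, 6.1]
opening: 23.4
[  -5.58572121 -287.90481165] [-4.79354601 -0.72170267] 23.421538982257434
```

```bash
python3 -m inch '[[45,0,0,0,0,0,0],[45,0,0,0,0,0,0],[45,0,0,0,0,0,0],[45,0,0,-0.05,0,0,0],[45,0,0,-0.1,0,0,0],[10,-0.04,0,-0.1,0,0,0],[0,-0.07,0,-0.1,0,0,0],[0,-0.07,0,-0.1,0,0,0],[0,-0.07,0,-0.1,0,0,0],[0,-0.07,0,-0.1,0,0,0]]'
python3 - <<'E'
from h import *
s=monitor.sense()
im,d=snap('scene','s17');P=cloud('scene',d);L=P.copy(); L[...,:2]=(P[...,:2]-O)@RP
m=(L[...,0]>-40)&(L[...,0]<40)&(L[...,1]>-310)&(L[...,1]<-265)&(L[...,2]>60)&(L[...,2]<90)
print('knob',m.sum(),np.median(L[m],0))
a=pw(-46,-288);b=pw(-26,-288)
plan([(*a,57,-75.1),(*b,57,-75.1)])
E
```

```text
clock: 60.6
ee_pos: [552.5, -56.0, 116.4]
tcp_rot: [3.115, 0.407, 0.002]
force: [1.2, 0.1, -0.2]
opening: 4.3
knob 87 [ -12.89185984 -293.58966741   75.79889691]
now [552.3 -55.9 116.3] yawy -75.1 q [-0.3   0.58  1.71  0.    0.85  1.01] open 2.7 t 60.65
[-0.0033,-0.0011,0.0988, 0.0001,-0.0001,0.0000]  |turn|deg 0.0
[0.0300,-0.0011,0.0988, 0.0001,-0.0001,0.0000]  |turn|deg 0.0
```

View pics/s17.png

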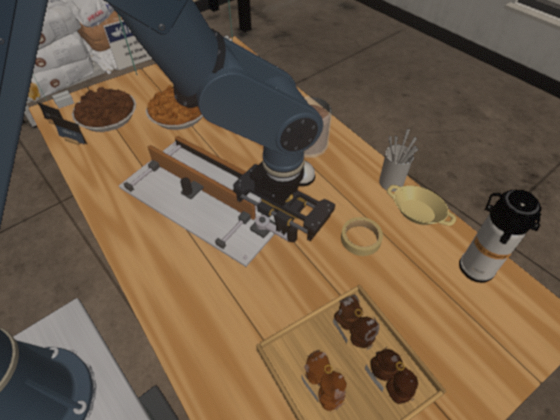

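Knob at the locked place; a confirming push from its near side with closed fingers.

```bash
python3 -m inch '[[0,-0.003,-0.001,0.03,0,0,0],[0,-0.003,-0.001,0.07,0,0,0],[0,-0.003,-0.001,0.098,0,0,0],[0,-0.003,-0.001,0.098,0,0,0],[0,0.008,-0.001,0.098,0,0,0],[0,0.016,-0.001,0.098,0,0,0],[0,0.024,-0.001,0.098,0,0,0],[0,0.024,-0.001,0.098,0,0,0],[0,0.024,-0.001,0.098,0,0,0]]'
python3 -m inch '[[0,0.003,0,0,0,0,0],[0,0.006,0,0,0,0,0],[0,0.006,0,0,0,0,0],[0,0.006,0,0,0,0,0]]'
python3 - <<'E'
from h import *
s=monitor.sense();print((s['ee_pos'][:2]-O)@RP,(s['force'][:2])@RP,s['opening'])
E
```

```text
clock: 61.78
ee_pos: [565.1, -51.6, 57.7]
tcp_rot: [3.115, 0.407, -0.0]
force: [-0.4, 0.1, 0.1]
opening: 0.2
clock: 62.28
ee_pos: [568.6, -50.8, 57.6]
tcp_rot: [-3.115, -0.407, 0.0]
force: [-1.3, 0.5, -0.4]
opening: 0.6
[ -26.96756384 -287.81088386] [-1.15631153  0.7766716 ] 0.6339289145927048
```

```bash
python3 -m inch '[[0,0.003,0,0,0,0,0],[0,0.006,0,0,0,0,0],[0,0.01,0,0,0,0,0],[0,0.01,0,0,0,0,0],[0,0.01,0,0,0,0,0]]'
python3 - <<'E'
from h import *
s=monitor.sense();print((s['ee_pos'][:2]-O)@RP,(s['force'][:2])@RP,s['opening'])
E
```

```text
clock: 62.9
ee_pos: [569.3, -50.4, 57.4]
tcp_rot: [-3.114, -0.41, 0.018]
force: [-10.8, -7.1, 7.6]
opening: 0.7
[ -26.2306492  -287.61032281] [-12.23658969  -4.04035673] 0.6650475417684473
```

```bash
python3 -m inch '[[0,-0.03,0,0,0,0,0],[0,-0.04,0,-0.05,0,0,0],[0,-0.04,0,-0.12,0,0,0],[20,-0.04,0,-0.2,0,0,0],[40,-0.1,0,-0.25,0,0,0],[40,-0.16,0.05,-0.25,0,0,0],[40,-0.2,0.1,-0.25,0,0,0],[40,-0.22,0.15,-0.25,0,0,0],[40,-0.22,0.15,-0.25,0,0,0],[40,-0.22,0.15,-0.25,0,0,0],[40,-0.22,0.15,-0.25,0,0,0]]'
python3 - <<'E'
from h import *
for c in ('top','scene'):
    im,d=snap(c,c+'18');P=cloud(c,d);L=P.copy(); L[...,:2]=(P[...,:2]-O)@RP;X,Y,Z=P[...,0],P[...,1],P[...,2]
    m=(L[...,0]>-30)&(L[...,0]<40)&(L[...,1]>-310)&(L[...,1]<-265)&(Z>60)&(Z<90)
    print('latch',m.sum(),np.median(L[m],0))
    m=(L[...,0]>-100)&(L[...,0]<20)&(abs(L[...,1])<170)&(Z>71)&(Z<79)
    print('jaw',np.round(np.percentile(L[m],[2,50,98],axis=0),1).tolist())
    T=(P[...,:2]-TC)@RT
    m=(abs(T[...,0])<118)&(abs(T[...,1])<118)&(Z>45)&(Z<115)
    k=cv2.connectedComponentsWithStats(m.astype(np.uint8))
    for i in range(1,k[0]):
        if k[2][i,4]>80: print(k[2][i,4],np.round(np.percentile(T[(k[1]==i)&m],[2,50,98],axis=0)).tolist(),np.percentile(Z[(k[1]==i)&m],98))
    for t in ('bell','tape'):
        r=masks_of(t,c)
        if r: p=P[r[0]['region']];print(t,r[0]['conf'],np.nanmedian(p,0))
print(monitor.sense()['force'],monitor.sense()['ee_pos'])
E
```

```text
clock: 64.28
ee_pos: [470.1, -169.0, 207.5]
tcp_rot: [-3.114, -0.409, 0.0]
force: [-0.3, -0.3, 0.3]
opening: 40.1
latch 82 [  -8.71469569 -288.40605935   79.97532566]
jaw [[-4.2, -162.8, 71.3], [1.5, -3.2, 74.8], [9.1, 161.5, 78.1]]
286 [[-79.0, -10.0], [-61.0, 26.0], [-45.0, 46.0]] 86.52187645566399
tape 0.6 [ 733.68143612 -134.14383063   23.84288695]
latch 0 [nan nan nan]
jaw [[-48.3, -131.7, 71.2], [2.0, -3.2, 73.7], [9.3, 162.0, 77.2]]
1102 [[35.0, 11.0], [55.0, 48.0], [80.0, 96.0]] 90.94562505492574
1214 [[36.0, -102.0], [52.0, -66.0], [75.0, -19.0]] 92.3863797242025
1335 [[-80.0, -43.0], [-59.0, -8.0], [-36.0, 41.0]] 90.32555907594728
tape 0.92 [ 742.91261072 -148.3683906    21.17788062]
[-0.72070983 -0.35063114 -0.06551953] [ 470.15833968 -169.64329743  207.58070802]
  return _methods._mean(a, axis=axis, dtype=dtype,
  ret = um.true_divide(
```

View pics/top18.png

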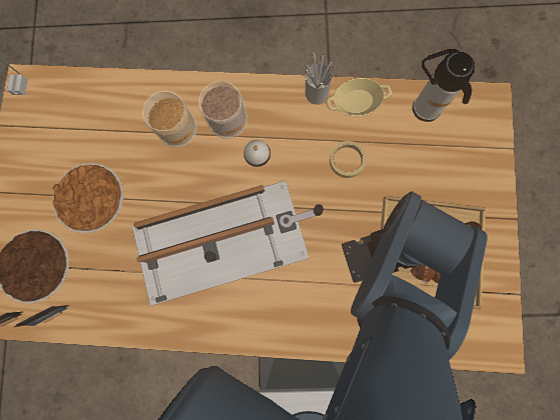

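View pics/scene18.png

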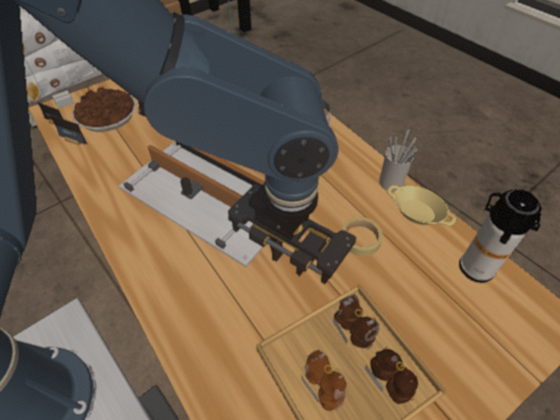

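```bash
python3 -c "
from plant import manip; print(manip.finish_job())"
```

```text
the job is handed in; nothing more can be done
None
```

The job is done and handed in at about 64 s. I opened the handle, then the jaw, stood all three packs upright in the tray, closed the jaw and locked the handle again.

**Packs:** The last scene picture shows all three upright inside the tray. The tray was knocked about 3 cm aside after the first pack went in. I measured it again before placing the other two.

**Jaw:** It ran against its stop at both ends, with about 9 N felt when open and 13 N when closed. The last pictures put its face at about +9 mm, against +8 mm expected.

**Handle:** A push with closed fingers met a firm stop at both ends, about 10 N open and 12 N locked. The top picture has the locked knob about 2.5 mm from where I first measured it. I take that as measurement scatter, since it is against the stop.

**Grip on the handle:** At the end of the opening swing the fingers squeezed off the knob, with up to about 43 N on the wrist. The picture afterwards and the push both showed the handle fully open.

**Bell and tape:** In the last top picture both stand where they were at the start. The detector did not report the bell in that last check, and its two tape positions disagreed by a centimetre or so. For these two I went by the picture.

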